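# Push the stuck music cylinder out of its sleeve

### The job

The brass music cylinder is stuck in the square aluminium sleeve: take the wooden dowel from its rest, push the cylinder right out of the sleeve's far end so that it lies on the felt landing, clear of the sleeve, and lay the dowel back in both saddles of its rest. The cylinder is polished, so let only the dowel touch it, never the gripper, and leave the piano music box, the glass heart box and the ceramic horse where they stand.

Things in the scene. Friction and masses are not known exactly. Their poses are not given: they have to be found in the camera images.
- stand: Fixed wooden stand, 205 x 62 mm: square aluminium sleeve on one half, felt landing on the other. Origin on the counter under the sleeve's exit mouth; x level along the bore, from sleeve to landing (push this way); z up. Landing: x = 0 to 105 mm, floor at z = 70 mm (level with the bore floor), rails 12 mm high, 40 mm apart, end lip 18 mm high at x = 105 mm.
- sleeve_entry (a point): Centre of the sleeve's open entry mouth, at x = -90, y = 0, z = 90 mm of the stand. Bore 40 x 40 mm, 90 mm long, walls 4 mm, top at z = 114 mm with a 12 mm wide lengthwise slot. A steel leaf spring in the stand's +y wall, 46 to 70 mm in from here, stands out up to 6 mm into the bore and pinches the cylinder.
- sleeve_exit (a point): Centre of the sleeve's open exit mouth, at x = 0, y = 0, z = 90 mm of the stand, where the felt landing begins.
- drum: Brass music cylinder, 36 mm diameter x 70 mm long, about 0.3 kg, lying in the sleeve with both ends inside it. Origin at its centre, x axis along its length (same way as the stand's x). A steady push of roughly 4 to 10 N moves it. It is clear of the sleeve when its centre is beyond x = 35 mm in the stand's frame.
- rest: Fixed wooden rest, base 180 x 60 x 10 mm. Origin on the counter below the middle of the dowel's place; x level along the dowel; z up. Two V saddles (45 degree sides, 10 mm thick, about 47 mm wide over all, tops at z = 59 mm) at x = -75 and +65 mm. The dowel lies in them with its axis at y = 0, z = 50 mm.
- dowel: Plain round wooden dowel, 20 mm diameter x 200 mm long, 60 g, lying in the rest's two saddles, its middle within about 8 mm of the rest's origin. Origin at its centre, x axis along its length (same way as the rest's x).
- piano: Bystander: black lacquered piano-shaped music box, about 160 x 110 x 60 mm. Origin under its middle.
- heart_box: Bystander: frosted glass heart-shaped box, about 95 x 105 x 57 mm. Origin under its middle.
- horse: Bystander: white ceramic carousel horse on a round foot of 84 mm diameter, 147 mm high. Origin under its foot.
There are look-alikes about, which are no part of the job. Several things have the shape of the dowel; the one meant has the colours described above. Leave any green look-alike of the rest alone.

How it is judged:
On the way, in this order (a step that is already met when the one before it is completed fails the run):
1. the dowel presses on the cylinder while the cylinder is still in the sleeve (contact force between dowel and drum above 0.5 N and x of drum in the frame of stand below 0.03 m), for 0.1 s.
2. the cylinder is out of the sleeve, on the landing (x of drum in the frame of stand above 0.035 m and z of drum in the frame of stand above 0.082 m), for 0.2 s.
At the end, for the whole second after the job is handed in: Cylinder at rest on the landing, out of the sleeve (centre 35 to 73 mm past the exit mouth, within 8 mm across, 6 mm of height, 0.15 rad); dowel at rest in both saddles (centre -35 to +25 mm along the rest's x, within 6 mm across, 5 mm of height, 0.08 rad) (all of step 2 and x of drum in the frame of stand below 0.073 m and y of drum in the frame of stand between -0.008 and 0.008 m and z of drum in the frame of stand below 0.094 m and angle between the x axis of drum and the x axis of stand, either way round below 0.15 rad and x of dowel in the frame of rest between -0.035 and 0.025 m and y of dowel in the frame of rest between -0.006 and 0.006 m and z of dowel in the frame of rest between 0.045 and 0.055 m and angle between the x axis of dowel and the x axis of rest, either way round below 0.08 rad and linear speed of each of drum, dowel below 0.02 m/s); the robot touches nothing.
It fails at once if the gripper touches the brass cylinder (contact force between any of the fingers, the arm and drum above 1 N).
It fails at once if a bystander is moved by more than 20 mm (distance of any of piano, heart_box, horse from where it was at the start of the episode above 0.02 m).
It fails at once if a bystander is tipped over (angle between any of piano, heart_box, horse's own z axis and vertical above 0.5 rad).
It also fails if it takes over 45 s, if anything falls off the work surface, if the arm or the gripper's body presses on something with over 40 N, if the wrist force passes 120 N, or if a joint passes its speed limit or range.

### The arm

A 6-joint arm with a two-finger parallel gripper is mounted at the origin on the work surface. World frame = base frame: x ahead of the robot, y to its left, z up, the work surface at z = 0. Lengths are in m, angles in rad, forces in N, time in s.
With the tool pointing down it reaches from about 0.35 to 0.725 m from the base axis. Payload 4.3 kg.
Tool frame: the origin (TCP) lies midway between the tips of the shut fingers; the grasp point (between the pads) lies 19 mm behind it; z points along the fingers, x is the direction in which the jaws open and shut, and the axes are right-handed (so a half turn about z gives the same grasp; the last joint's range is limited). The gripper opens to 85 mm and grips with 20 to 120 N. Pads are 22 mm wide; open, the fingers measure 114 mm over their backs; the gripper's body (76 mm by 85 mm) begins 54 mm behind the grasp point. The pads swing forward as they close: fully open they stand 13 mm farther back than shut.
Start: joints at [-1.304, 0.377, 0.081, 1.274, 0, 1.46], TCP at [0.212, -0.535, 0.205] pointing down, gripper open.
Joint ranges: [-2.72, 2.72], [-0.84, 1.66], [-1.02, 1.22], [-1.77, 2.12], [-1.37, 1.28], [-3.14, 3.14]. Speed limits (rad/s): [2.57, 2.57, 3.14, 3.14, 3.14, 3.14].

### API

Orientations are given as a rotation vector (axis times angle).
In Python, from cell import manip gives the robot as it stands.
- The arm moves only by the tool drive_tool, never from a script. Its argument "series" is a list of rows, each a list of 5 numbers: the finger opening in m, from 0 to 0.0854, then the shift along the tool's x, y, z in m, then the turn about the tool's z in rad. A call has 1 to 5 rows; each row is the pose to reach, as a shift and turn from the pose commanded when the call began, along the tool's axes at that moment; what a row does not reach only later rows make up. A row lasts 1/10 s, in which the tool goes at most 50 mm and 8.59 degrees, less where a joint would pass 70% of its speed; a pose out of reach is approached as far as the arm can. A call with a gripper value outside its range is refused whole. The fingers move at their own pace and stop on an object; "grip_force" is the grip in N (left out, the last holds). Time passes only in rows, so rows that repeat a pose let the fingers close. It gives the time, the measured TCP pose, the force and the opening at its end, in the units of the state.
- manip.sense(): the state, without advancing time (a new reading comes with each control period).
- manip.get_image(name): name is "side" or "top" or "wrist"; returns the picture (480x640x3 uint8, red, green, blue); there is no depth.
- manip.camera_params(name): a dict with "fx", "fy", "cx", "cy" (pixels), "world_from_camera" (4x4, takes a point from camera to world coordinates). Camera axes: x right, y down, z forward; pixel columns grow to the right and rows downward; lengths in m; the calibration is good to about 2 mm. The wrist camera is an equidistant fisheye: a pixel r from the principal point sees the ray r / f radians off the axis. A picture is of the moment at which its call begins: read the wrist's pose just before it. camera_params takes no time and is no camera call; for the wrist camera it gives the pose at the moment of the call.
- manip.sign_off(): hands the job in, once; it reports no verdict.
Trained networks look in the newest picture that a camera, given by its name, has taken for a name from the list of things; names that differ only in an ending like _2 or _b are one class to them, and where a whole thing is asked for, a point or a joint stands for the part that bears it (a point fixed in the world has none). Each returns a list of dicts, best first, with "p" (0 to 1); they miss things now and then, are a little off and sometimes report something else, mostly with a low value. They report only what shows in the picture. A call takes as long as a camera call. They do not tell look-alikes from the thing itself.
- manip.find_in(camera, label): "rect" ([left, top, right, bottom] in pixels, round what is visible of it).
- manip.trace(camera, label): "pixels" (480x640 bool, what is visible of it) and "rect" ([left, top, right, bottom] in pixels, round what is visible of it).
- manip.tip_of(camera, label): "position" ([column, row] in pixels: a listed point, or the origin of a listed thing).
The state is a dict: "time": time; "joint_pos": joint angles; "joint_vel": joint speeds; "tau": joint torques, N m; "tcp_pos": TCP position; "eef_rot": TCP orientation; "ft_force": force on the tool from outside, world axes, zero at the start; "ft_torque": the same for the moment, N m; "finger_gap": finger opening in m.
Only numpy, scipy, OpenCV 4.12 (cv2) and the standard library are available. Lean on these libraries where they do the work, as an engineer would, in place of code of your own. Each camera call takes 0.05 s, during which the arm holds its last target.

## Working session

There is one attempt and no reset: what is moved stays moved. The work goes in short steps, Python scripts to look and compute and a tool call to move; the robot and the scene stay as the last step left them, time stands still between calls to the robot, and variables do not carry over. Pictures are saved under pics/ and viewed, and the job is handed in when it is done.

Besides the shell and the picture viewer there is one more tool, called after ">>>" as name(argument=value, ...), one argument or row to a line, values as JSON. drive_tool: Moves the arm, as the interface text tells. Its arguments: {"type":"object","properties":{"series":{"type":"array","items":{"type":"array","items":{"type":"number"}}},"grip_force":{"type":"number"}},"required":["series"]}

```bash
ls; mkdir -p pics
python3 - <<'E'
from cell import manip
import cv2,json
s=manip.sense();print(s)
for c in ['side','top','wrist']:
    p=manip.camera_params(c);print(c,p)
    im=manip.get_image(c);cv2.imwrite(f'pics/{c}0.png',im[:,:,::-1])
print(manip.sense()['time'])
E
```

```text
pics
{'time': 0.0, 'joint_pos': array([-1.30431253e+00,  3.78074937e-01,  7.96135925e-02,  1.27440053e+00,
        3.90211472e-06,  1.46049580e+00]), 'joint_vel': array([ 0.00208054, -0.00095209,  0.00047179,  0.00179223,  0.00093853,
        0.00066392]), 'tau': array([-7.47479571e-04, -4.63607347e+01,  2.69873285e+01,  2.05958361e-02,
       -3.21662083e-04, -3.77426218e-06]), 'tcp_pos': array([ 0.21137754, -0.53396624,  0.20384939]), 'eef_rot': array([-2.59705440e+00,  1.76534893e+00,  2.46120126e-03]), 'ft_force': array([0.8651074 , 0.20739318, 0.10577239]), 'ft_torque': array([-0.00640076, -0.00447808,  0.07404831]), 'finger_gap': 0.08573064251372682}
side {'fx': 501.8326978312063, 'fy': 501.8326978312063, 'cx': 316.232239335338, 'cy': 232.27578653686282, 'world_from_camera': array([[-0.68893527, -0.506658  ,  0.51832989, -0.14528697],
       [-0.7247466 ,  0.47114746, -0.50275485,  0.64146214],
       [ 0.01051495, -0.72202337, -0.69178876,  1.04463507],
       [ 0.        ,  0.        ,  0.        ,  1.        ]])}
top {'fx': 525.5709875687385, 'fy': 525.5709875687385, 'cx': 316.8791113671811, 'cy': 237.6613637942396, 'world_from_camera': array([[ 2.08327135e-02, -9.81225171e-01,  1.91737220e-01,
         3.64650357e-01],
       [-9.99778717e-01, -2.10056791e-02,  1.13072713e-03,
        -2.90963269e-02],
       [ 2.91807260e-03, -1.91718348e-01, -9.81445648e-01,
         1.27027821e+00],
       [ 0.00000000e+00,  0.00000000e+00,  0.00000000e+00,
         1.00000000e+00]])}
wrist {'fx': 371.64829954431775, 'fy': 371.64829954431775, 'cx': 325.28579255363434, 'cy': 242.9000245092208, 'world_from_camera': array([[ 0.3684098 , -0.89087454, -0.26573817,  0.27959536],
       [-0.92966138, -0.35364851, -0.10325916, -0.50726024],
       [-0.00198695,  0.2850882 , -0.95849923,  0.37370363],
       [ 0.        ,  0.        ,  0.        ,  1.        ]])}
0.15
```

View pics/top0.png

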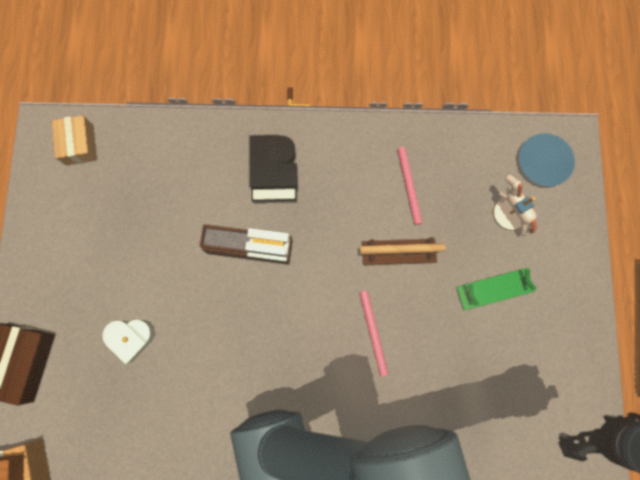

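View pics/side0.png

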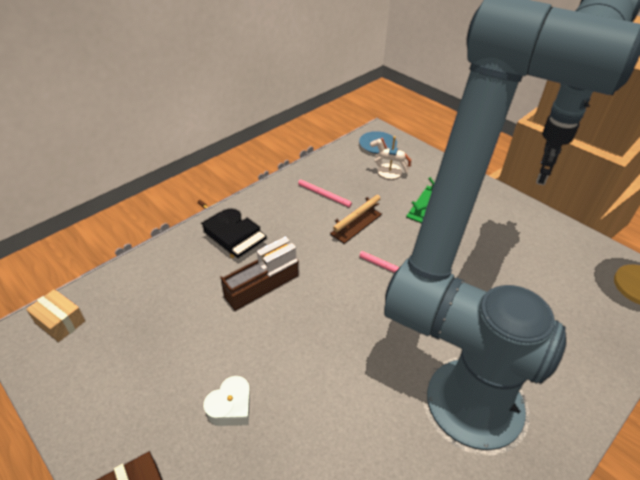

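View pics/wrist0.png

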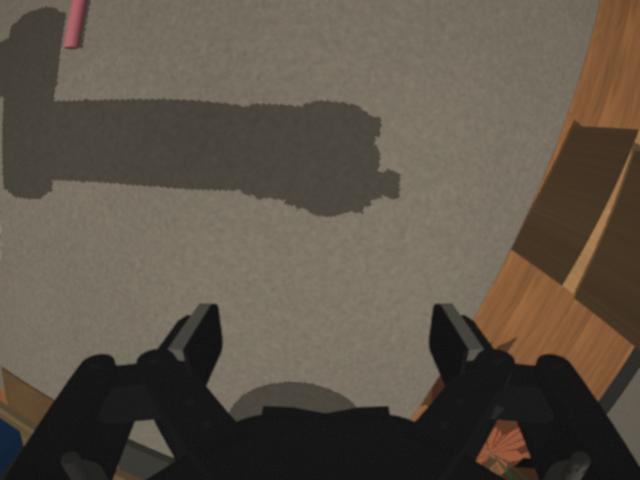

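```bash
cat > h.py <<'E'
from cell import manip
import numpy as np, cv2
from scipy.spatial.transform import Rotation as R
def ray(c,px,P=None):
    P=P or manip.camera_params(c);px=np.atleast_2d(np.array(px,float))
    u=(px[:,0]-P['cx'])/P['fx'];v=(px[:,1]-P['cy'])/P['fy']
    if c=='wrist':
        r=np.hypot(u,v)+1e-12;d=np.c_[np.sin(r)*u/r,np.sin(r)*v/r,np.cos(r)]
    else: d=np.c_[u,v,np.ones_like(u)]
    T=P['world_from_camera'];return T[:3,3],d@T[:3,:3].T
def at_z(c,px,z,P=None):
    o,d=ray(c,px,P);return o+d*((z-o[2])/d[:,2])[:,None]
def proj(c,X,P=None):
    P=P or manip.camera_params(c);T=P['world_from_camera']
    X=(np.atleast_2d(np.array(X,float))-T[:3,3])@T[:3,:3]
    if c=='wrist':
        h=np.hypot(X[:,0],X[:,1])+1e-12;th=np.arctan2(h,X[:,2]);u=th*X[:,0]/h;v=th*X[:,1]/h
    else: u=X[:,0]/X[:,2];v=X[:,1]/X[:,2]
    return np.c_[u*P['fx']+P['cx'],v*P['fy']+P['cy']]
def crop(path,out,l,t,r,b,k):
    im=cv2.imread(path)[t:b,l:r];cv2.imwrite(out,cv2.resize(im,None,fx=k,fy=k,interpolation=cv2.INTER_CUBIC))
E
python3 - <<'E'
from h import *
crop('pics/top0.png','pics/top0c.png',190,210,460,280,2.9)
crop('pics/side0.png','pics/side0c.png',210,180,400,320,4)
for c in ['top','side']:
  for l in ['stand','sleeve_entry','sleeve_exit','rest','dowel','drum']:
    for f in (manip.tip_of,):
      print(c,l,[(d['p'],np.round(d['position'],1)) for d in f(c,l)])
print(manip.sense()['time'])
E
```

```text
top stand [(0.7, array([257. , 248.9]))]
top sleeve_entry [(0.85, array([285.1, 248.9]))]
top sleeve_exit [(0.76, array([248.5, 240.3]))]
top rest [(0.8, array([397.6, 251.4])), (0.64, array([492.2, 291.5]))]
top dowel [(0.9, array([372.9, 332.7])), (0.78, array([414.2, 184.2])), (0.73, array([404. , 247.5])), (0.22, array([253.8, 247.9]))]
top drum [(0.51, array([270.6, 238.8]))]
side stand [(0.86, array([265.7, 288.2]))]
side sleeve_entry [(0.93, array([289.8, 245.8])), (0.4, array([391.5, 172.4]))]
side sleeve_exit [(0.77, array([264.8, 260.6]))]
side rest [(0.66, array([355.4, 229.2])), (0.62, array([424.4, 206.7]))]
side dowel [(0.81, array([323.5, 190.6])), (0.66, array([356.3, 209.7])), (0.57, array([392.4, 270.1]))]
side drum [(0.49, array([277.1, 254.4])), (0.41, array([357.2, 224.5]))]
0.75
```

View pics/top0c.png

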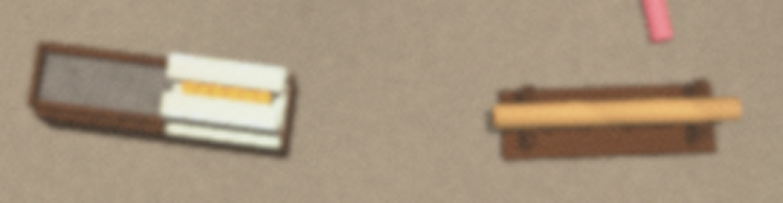

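View pics/side0c.png

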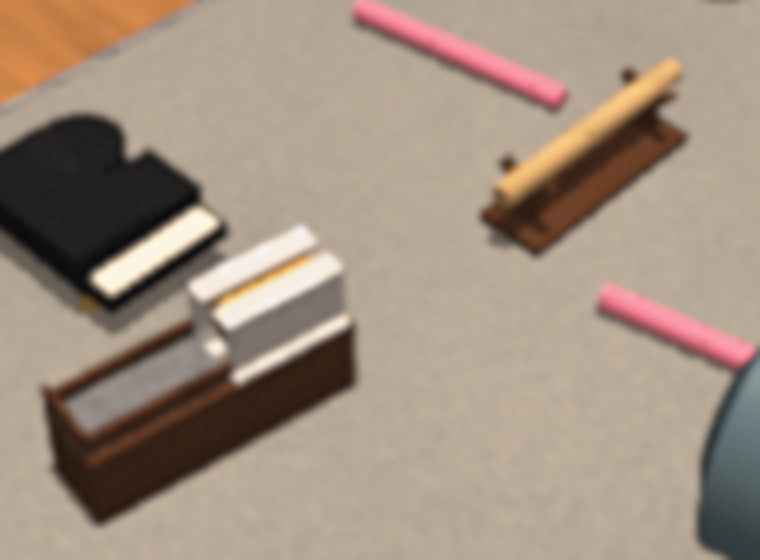

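Run:
```python
from h import *
f=lambda x,y:(190+x/2.9,210+y/2.9)
pts={'dl':(f(492,116),.05),'dr':(f(742,109),.05),'ent_t':(f(292,75),.114),'ent_b':(f(282,130),.114),'exit_t':(f(168,53),.114),'exit_b':(f(162,115),.114),'slotR':(f(272,98),.106),'lipT':(f(40,43),.088),'lipB':(f(30,105),.088)}
for k,(p,z) in pts.items(): print(k,np.round(at_z('top',p,z)[0],4))
e,d=None,None
# triangulate tips
def tri(a,b):
    oa,da=ray('top',a);ob,db=ray('side',b);da=da[0]/np.linalg.norm(da);db=db[0]/np.linalg.norm(db)
    A=np.c_[da,-db];t=np.linalg.lstsq(A,ob-oa,rcond=None)[0];pa=oa+da*t[0];pb=ob+db*t[1];return (pa+pb)/2,np.linalg.norm(pa-pb)
g=lambda x,y:(210+x/4,180+y/4)
for a,b in [((285.1,248.9),(289.8,245.8)),((248.5,240.3),(264.8,260.6)),(f(492,116),g(505,195)),(f(742,109),g(675,68))]: print(tri(a,b))
from scipy.spatial.transform import Rotation as R
print(R.from_rotvec(manip.sense()['eef_rot']).as_matrix())
```

```text
dl [ 0.5756 -0.129   0.05  ]
dr [ 0.5857 -0.3324  0.05  ]
ent_t [0.5934 0.031  0.114 ]
ent_b [0.5502 0.0374 0.114 ]
exit_t [0.6087 0.1277 0.114 ]
exit_b [0.5599 0.1301 0.114 ]
slotR [0.5764 0.0464 0.106 ]
lipT [0.6201 0.2331 0.088 ]
lipB [0.5701 0.2379 0.088 ]
(array([0.56643842, 0.04441115, 0.10582997]), np.float64(0.003989648700743919))
(array([0.58127155, 0.12478391, 0.09794825]), np.float64(0.007597096380619719))
(array([ 0.57277037, -0.13084801,  0.05162677]), np.float64(0.006374612125437686))
(array([ 0.58518751, -0.33365057,  0.04766517]), np.float64(0.0023723043139867468))
[[ 3.67957570e-01 -9.29842581e-01  3.86258837e-05]
 [-9.29842564e-01 -3.67957571e-01 -1.80458938e-04]
 [ 1.82011091e-04  3.04852418e-05 -9.99999983e-01]]
```

>>> drive_tool(
  series=[
    [0.085,-0.346,-0.523,-0.06,-1.24],
    [0.085,-0.346,-0.523,-0.06,-1.24],
    [0.085,-0.346,-0.523,-0.06,-1.24],
    [0.085,-0.346,-0.523,-0.06,-1.24],
    [0.085,-0.346,-0.523,-0.06,-1.24],
  ],
)

```text
time: 1.25
tcp_pos: [0.3549, -0.329, 0.229]
eef_rot: [3.066, -0.683, 0.001]
ft_force: [-0.4, -1.2, -0.1]
finger_gap: 0.0852
```

```bash
cat >> h.py <<'E'
def yaw(): 
    M=R.from_rotvec(manip.sense()['eef_rot']).as_matrix();return np.arctan2(M[1,0],M[0,0])
def to(tgt,ty):
    "shift in tool axes to reach world tcp tgt, tool-x yaw ty"
    s=manip.sense();M=R.from_rotvec(s['eef_rot']).as_matrix();d=M.T@(np.array(tgt)-s['tcp_pos'])
    dy=(ty-yaw()+np.pi)%(2*np.pi)-np.pi
    print('t',round(s['time'],2),'tcp',np.round(s['tcp_pos'],4),'yaw',round(yaw(),4),'q',np.round(s['joint_pos'],2),'F',np.round(s['ft_force'],1),'gap',round(s['finger_gap'],4))
    print('shift',np.round(d,4),'turn',round(-dy,4),'tz',M[:,2].round(4))
E
python3 -c "
from h import *
to([.57,-.02,.26],.05)"
```

```text
t 1.25 tcp [ 0.3549 -0.329   0.229 ] yaw -0.4384 q [-0.88  0.18 -0.12  1.27  0.    1.13] F [-0.4 -1.2 -0.1] gap 0.0852
shift [ 0.0636 -0.3711 -0.031 ] turn -0.4884 tz [ 6.e-04 -5.e-04 -1.e+00]
```

>>> drive_tool(
  series=[
    [0.085,0.064,-0.371,-0.03,-0.48],
    [0.085,0.064,-0.371,-0.03,-0.48],
    [0.085,0.064,-0.371,-0.03,-0.48],
    [0.085,0.064,-0.371,-0.03,-0.48],
    [0.085,0.064,-0.371,-0.03,-0.48],
  ],
)

```text
time: 1.75
tcp_pos: [0.4988, -0.1252, 0.249]
eef_rot: [3.141, 0.057, 0.001]
ft_force: [0.9, -1.3, 0.3]
finger_gap: 0.0852
```

```bash
python3 -c "
from h import *
to([.57,-.02,.26],.05)"
```

```text
t 1.75 tcp [ 0.4988 -0.1252  0.249 ] yaw 0.0366 q [-0.37  0.24  0.01  1.33 -0.    1.16] F [ 0.9 -1.3  0.3] gap 0.0852
shift [ 0.075  -0.1025 -0.011 ] turn -0.0134 tz [ 8.e-04 -5.e-04 -1.e+00]
```

>>> drive_tool(
  series=[
    [0.085,0.06,-0.1,-0.01,0],
    [0.085,0.06,-0.1,-0.01,0],
    [0.085,0.06,-0.1,-0.01,0],
    [0.085,0.06,-0.1,-0.01,0],
  ],
)

```text
time: 2.15
tcp_pos: [0.5551, -0.023, 0.2584]
eef_rot: [3.141, 0.063, 0.001]
ft_force: [0.0, -0.2, -0.4]
finger_gap: 0.0848
```

```bash
cat > snap.py <<'E'
import sys,pickle
from h import *
c,n=sys.argv[1:3]
P=manip.camera_params(c);im=manip.get_image(c);cv2.imwrite(f'pics/{n}.png',im[:,:,::-1]);pickle.dump(P,open(f'pics/{n}.pkl','wb'))
E
python3 snap.py wrist w1;python3 -c "
from h import *
to([.57,-.02,.26],.05)"
```

```text
t 2.2 tcp [ 0.5543 -0.0245  0.2583] yaw 0.038 q [-0.16  0.33  0.15  1.39 -0.    1.37] F [-0.8  0.6  0.3] gap 0.0854
shift [ 0.0158 -0.0039 -0.0017] turn -0.012 tz [-3.e-04 -8.e-04 -1.e+00]
```

View pics/w1.png

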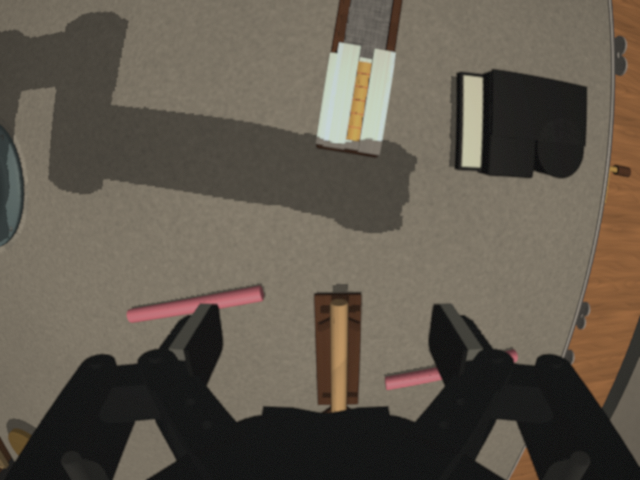

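Run:
```python
from h import *
crop('pics/w1.png','pics/w1a.png',300,0,420,165,3.6)
crop('pics/w1.png','pics/w1b.png',290,270,390,420,4)
```

```text
(no output)
```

View pics/w1a.png

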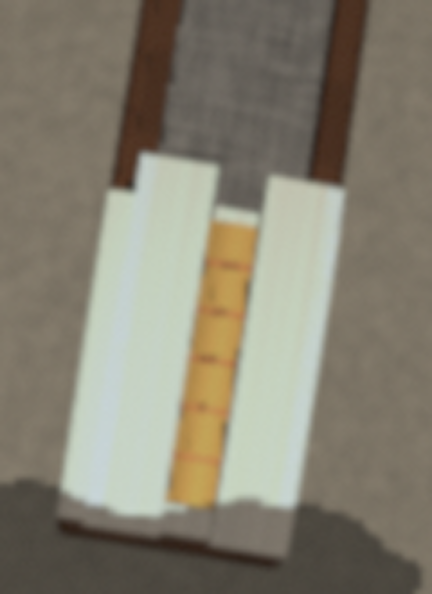

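View pics/w1b.png

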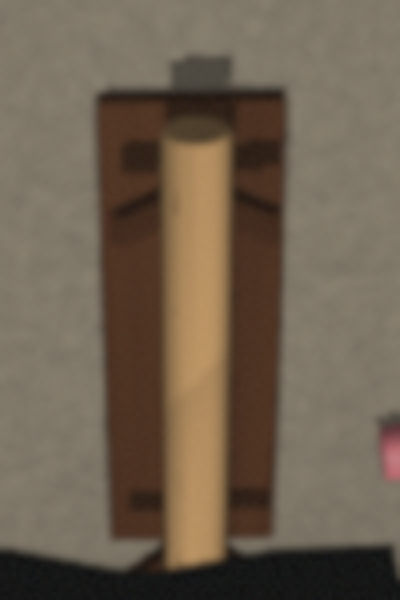

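Run:
```python
from h import *
import pickle
P=pickle.load(open('pics/w1.pkl','rb'))
a=lambda x,y:(300+x/3.6,y/3.6); b=lambda x,y:(290+x/4,270+y/4)
A=lambda x,y,z=.114:at_z('wrist',a(x,y),z,P)[0].round(4)
B=lambda x,y,z=.05:at_z('wrist',b(x,y),z,P)[0].round(4)
print('exit',A(140,152),A(218,163),A(268,176),A(343,188))
print('entry',A(168,510),A(222,510),A(216,553),A(288,560))
print('tip',B(198,128)); print('back',B(195,560)); print('mid',B(197,350))
print('shiftcheck width at',B(163,300,.052),B(230,300,.052))
print('base', B(98,93,.01),B(284,93,.01),B(113,537,.01),B(271,537,.01))
```

```text
exit [0.5609 0.1309 0.114 ] [0.5791 0.1293 0.114 ] [0.5908 0.127  0.114 ] [0.6086 0.1257 0.114 ]
entry [0.571  0.0455 0.114 ] [0.5836 0.0462 0.114 ] [0.5827 0.036  0.114 ] [0.5998 0.0353 0.114 ]
tip [ 0.5764 -0.1312  0.05  ]
back [ 0.5849 -0.2939  0.05  ]
mid [ 0.5804 -0.2068  0.05  ]
shiftcheck width at [ 0.5691 -0.1876  0.052 ] [ 0.589 -0.187  0.052]
base [ 0.5475 -0.1397  0.01  ] [ 0.6048 -0.1376  0.01  ] [ 0.5578 -0.3197  0.01  ] [ 0.6154 -0.3182  0.01  ]
```

```bash
python3 -c "
from h import *
to([.5832,-.261,.12],.0525)"
```

```text
t 2.2 tcp [ 0.5543 -0.0245  0.2583] yaw 0.038 q [-0.16  0.33  0.15  1.39 -0.    1.37] F [-0.8  0.6  0.3] gap 0.0854
shift [0.0199 0.2373 0.1385] turn -0.0145 tz [-3.e-04 -8.e-04 -1.e+00]
```

>>> drive_tool(
  series=[
    [0.085,0.0,0.05,0.0,0],
    [0.085,0.01,0.1,0.03,0],
    [0.085,0.02,0.15,0.06,-0.0145],
    [0.085,0.02,0.2,0.09,-0.0145],
    [0.085,0.02,0.237,0.12,-0.0145],
  ],
)

```text
time: 2.7
tcp_pos: [0.5806, -0.2459, 0.1522]
eef_rot: [3.139, 0.075, 0.001]
ft_force: [1.6, 0.9, 0.6]
finger_gap: 0.0848
```

>>> drive_tool(
  series=[
    [0.085,0,0,0.01,0],
    [0.085,0,0,0.01,0],
    [0.085,0,0,0.01,0],
  ],
)

```text
time: 3.0
tcp_pos: [0.5809, -0.242, 0.1432]
eef_rot: [-3.14, -0.078, 0.0]
ft_force: [0.8, 0.6, -0.4]
finger_gap: 0.0848
```

```bash
python3 snap.py wrist w2;python3 -c "
from h import *
to([.5832,-.261,.03],.0525)"
```

```text
t 3.05 tcp [ 0.5817 -0.2418  0.144 ] yaw 0.0506 q [-0.49  0.51  0.13  1.19  0.    1.03] F [-0.2 -0.6 -0.1] gap 0.0851
shift [0.0004 0.0192 0.114 ] turn -0.0019 tz [ 1.3e-03 -7.0e-04 -1.0e+00]
```

View pics/w2.png

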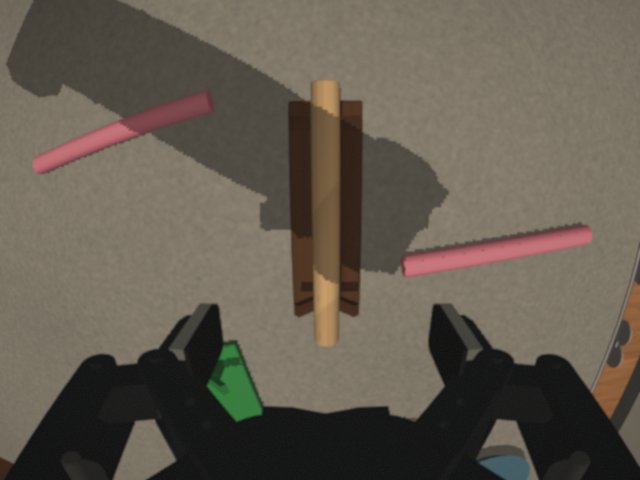

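Run:
```python
from h import *
import pickle
P=pickle.load(open('pics/w2.pkl','rb'))
crop('pics/w2.png','pics/w2a.png',270,70,390,360,2)
for n,p,z in [('tip',(326,81),.06),('back',(327.5,344),.05),('mid',(326,200),.05),('pad',(326,320),.05),('baseF',(325,101),.01),('baseB',(327,315),.01),('saddle back',(327,300),.055)]:print(n,at_z('wrist',p,z,P)[0].round(4))
print(proj('wrist',[[.5829,-.261,.05]],P))
```

```text
tip [ 0.5764 -0.1318  0.06  ]
back [ 0.5879 -0.3342  0.05  ]
mid [ 0.5806 -0.2152  0.05  ]
pad [ 0.5855 -0.3115  0.05  ]
baseF [ 0.5762 -0.141   0.01  ]
baseB [ 0.5874 -0.3279  0.01  ]
saddle back [ 0.5852 -0.2913  0.055 ]
[[325.92558771 260.50649984]]
```

View pics/w2a.png

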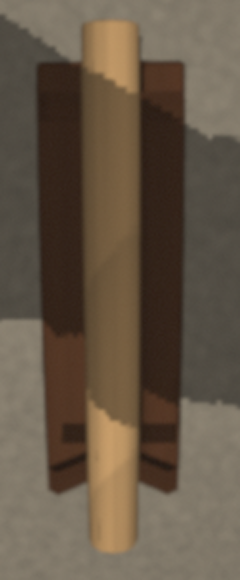

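>>> drive_tool(
  series=[
    [0.085,0.001,0.019,0.03,-0.004],
    [0.085,0.001,0.019,0.06,-0.004],
    [0.085,0.001,0.019,0.085,-0.004],
    [0.085,0.001,0.019,0.085,-0.004],
  ],
)

```text
time: 3.45
tcp_pos: [0.5816, -0.2586, 0.0554]
eef_rot: [-3.138, -0.088, 0.007]
ft_force: [-0.4, 0.6, -0.8]
finger_gap: 0.0849
```

```bash
python3 snap.py wrist w3;python3 -c "
from h import *
to([.5837,-.261,.03],.055)"
```

```text
t 3.5 tcp [ 0.5829 -0.2593  0.0575] yaw 0.056 q [-0.52  0.58  0.02  1.01 -0.    1.  ] F [-0.2 -0.1  0.7] gap 0.085
shift [0.0008 0.0018 0.0275] turn 0.001 tz [-0.0018  0.001  -1.    ]
```

View pics/w3.png

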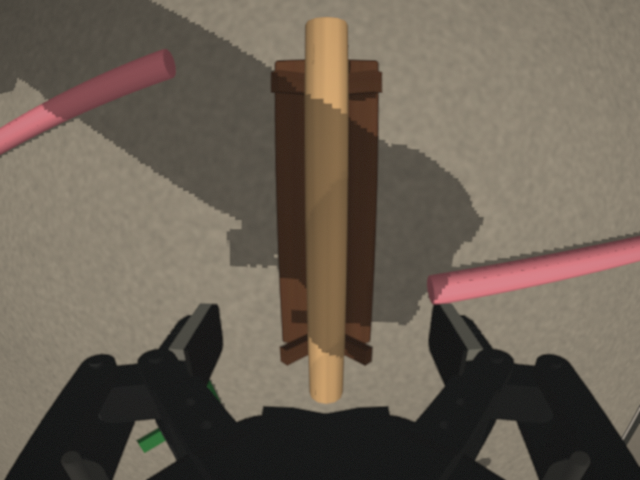

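>>> drive_tool(
  series=[
    [0.05,0.001,0.002,0.0,0],
    [0.05,0.001,0.002,0.01,0],
    [0.05,0.001,0.002,0.02,0],
    [0.05,0.001,0.002,0.028,0],
    [0.05,0.001,0.002,0.028,0],
  ],
)

```text
time: 4.0
tcp_pos: [0.5834, -0.262, 0.0278]
eef_rot: [-3.139, -0.086, 0.004]
ft_force: [-1.4, -0.4, -0.6]
finger_gap: 0.0499
```

```bash
python3 -c "
from h import *
to([.5837,-.261,.03],.055)"
```

```text
t 4.0 tcp [ 0.5834 -0.262   0.0278] yaw 0.0545 q [-0.52  0.61 -0.02  0.95 -0.    1.  ] F [-1.4 -0.4 -0.6] gap 0.0499
shift [ 0.0003 -0.001  -0.0022] turn -0.0005 tz [-0.0027  0.0015 -1.    ]
```

>>> drive_tool(
  series=[
    [0.0,0,0,0,0],
    [0.0,0,0,0,0],
    [0.0,0,0,0,0],
    [0.0,0,0,0,0],
    [0.0,0,0,0,0],
  ],
  grip_force=60,
)

```text
time: 4.5
tcp_pos: [0.5845, -0.2643, 0.0333]
eef_rot: [3.137, 0.084, 0.001]
ft_force: [-7.7, -0.5, 19.1]
finger_gap: -0.0001
```

>>> drive_tool(
  series=[
    [0.0,0,0,0,0],
    [0.0,0,0,0,0],
  ],
)

```text
time: 4.7
tcp_pos: [0.5845, -0.2643, 0.0333]
eef_rot: [3.137, 0.084, 0.001]
ft_force: [-8.1, 1.0, 19.1]
finger_gap: 0.0001
```

```bash
python3 snap.py wrist w4;python3 -c "
from h import *
to([.5837,-.261,.03],.055)"
```

```text
t 4.75 tcp [ 0.5845 -0.2643  0.0334] yaw 0.0538 q [-0.52  0.6  -0.01  0.95 -0.    1.  ] F [-7.9  0.9 18.4] gap 0.0
shift [-0.0007 -0.0033  0.0033] turn -0.0012 tz [ 9.0e-04 -3.8e-03 -1.0e+00]
```

View pics/w4.png

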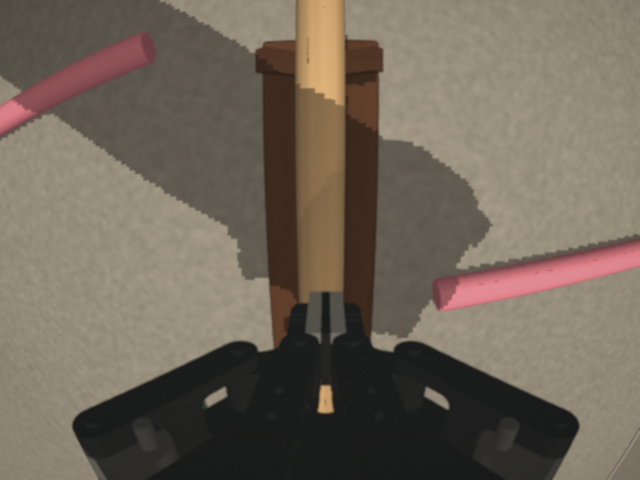

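```bash
python3 snap.py side s4
python3 - <<'E'
from h import *
import pickle
crop('pics/w4.png','pics/w4a.png',200,240,450,440,3.2)
crop('pics/s4.png','pics/s4a.png',270,140,450,270,4.4)
P=pickle.load(open('pics/w4.pkl','rb'))
s=manip.sense();M=R.from_rotvec(s['eef_rot']).as_matrix();t=s['tcp_pos']
print(proj('wrist',[t,t-M[:,2]*.019],P),proj('side',[t,t-M[:,2]*.019]))
E
```

```text
[[324.09751847 286.36058143]
 [324.01500409 303.04083124]] [[363.04272137 210.58344337]
 [363.50090868 205.88002843]]
```

View pics/w4a.png

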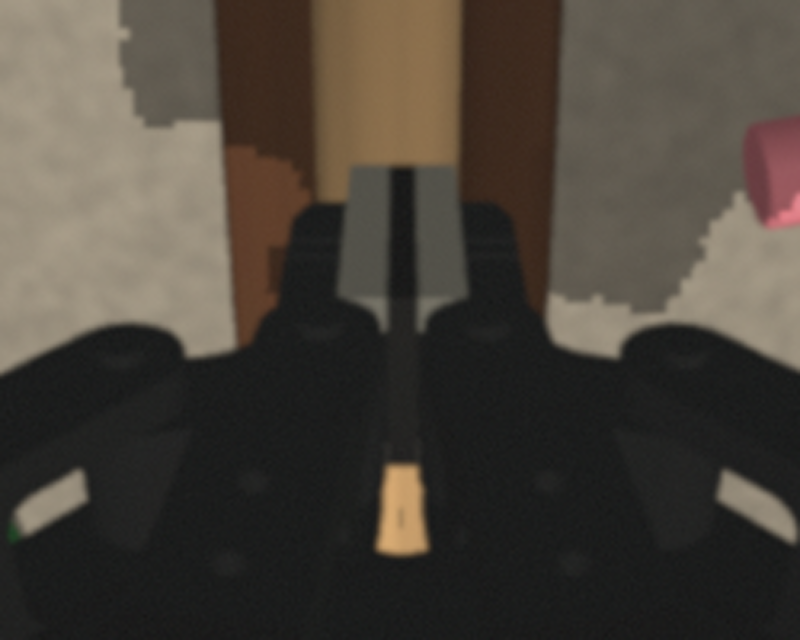

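View pics/s4a.png

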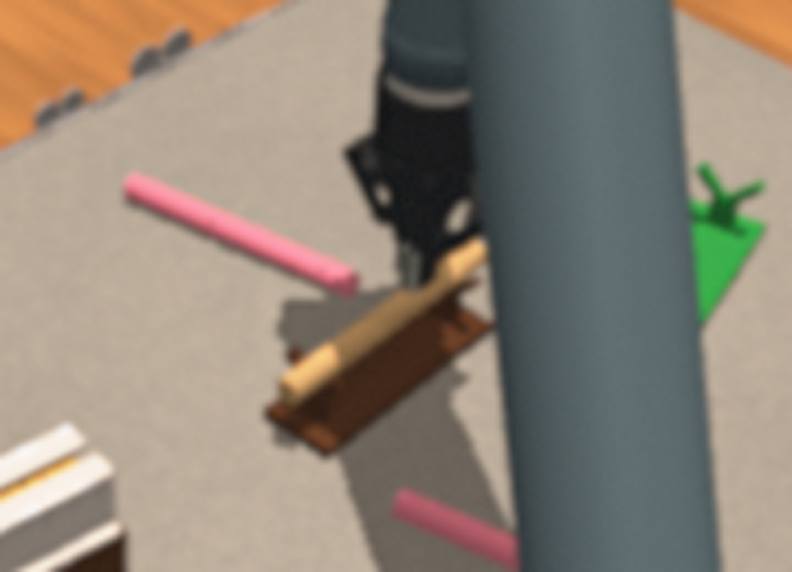

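Run:
```python
from h import *
import pickle
P=pickle.load(open('pics/w4.pkl','rb'));S=manip.camera_params('side')
for z in (.033,.045,.05,.06,.07):
  X=[[.584,-.253,z],[.584,-.275,z]]
  print(z,proj('wrist',X,P).round(1).tolist(),proj('side',X,S).round(1).tolist())
P3=pickle.load(open('pics/w3.pkl','rb'))
# pad tips at w3: cols 218 & 432 row 305 ; separation .085 
for z in (.05,.06,.07,.08,.09): print(z,at_z('wrist',[(218,305),(432,305)],z,P3).round(4).tolist())
```

```text
0.033 [[324.3, 264.9], [322.0, 305.3]] [[360.6, 212.4], [365.5, 209.2]]
0.045 [[324.3, 273.9], [321.9, 316.4]] [[360.9, 209.4], [365.8, 206.2]]
0.05 [[324.3, 278.1], [321.8, 321.5]] [[361.0, 208.2], [366.0, 205.0]]
0.06 [[324.3, 287.1], [321.6, 332.3]] [[361.3, 205.7], [366.2, 202.4]]
0.07 [[324.3, 297.3], [321.5, 344.3]] [[361.5, 203.1], [366.5, 199.9]]
0.05 [[0.5252, -0.2758, 0.05], [0.6403, -0.2691, 0.05]]
0.06 [[0.5283, -0.2707, 0.06], [0.6368, -0.2644, 0.06]]
0.07 [[0.5313, -0.2656, 0.07], [0.6332, -0.2596, 0.07]]
0.08 [[0.5343, -0.2605, 0.08], [0.6297, -0.2549, 0.08]]
0.09 [[0.5374, -0.2553, 0.09], [0.6262, -0.2502, 0.09]]
```

>>> drive_tool(
  series=[
    [0.05,0,0,-0.01,0],
    [0.05,0,0,-0.01,0],
    [0.05,0,0,-0.01,0],
    [0.05,0,0,-0.01,0],
  ],
)

```text
time: 5.2
tcp_pos: [0.5846, -0.2626, 0.0391]
eef_rot: [-3.14, -0.086, 0.001]
ft_force: [-0.0, 1.0, -0.3]
finger_gap: 0.0499
```

```bash
python3 snap.py wrist w5; python3 snap.py side s5; python3 -c "
from h import *
to([.5837,-.261,.03],.055)
crop('pics/s5.png','pics/s5a.png',270,140,450,270,4.4)"
```

```text
t 5.3 tcp [ 0.5844 -0.2624  0.0389] yaw 0.0547 q [-0.52  0.6  -0.    0.97 -0.    1.  ] F [0.1 0.6 0.6] gap 0.0504
shift [-0.0006 -0.0015  0.0089] turn -0.0003 tz [-9.e-04  5.e-04 -1.e+00]
```

View pics/w5.png

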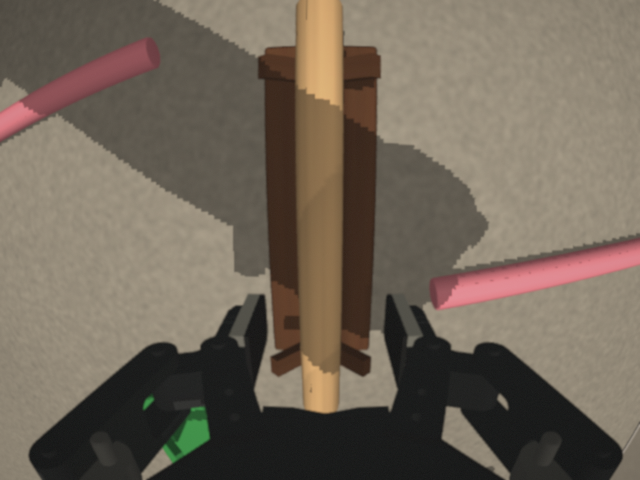

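View pics/s5a.png

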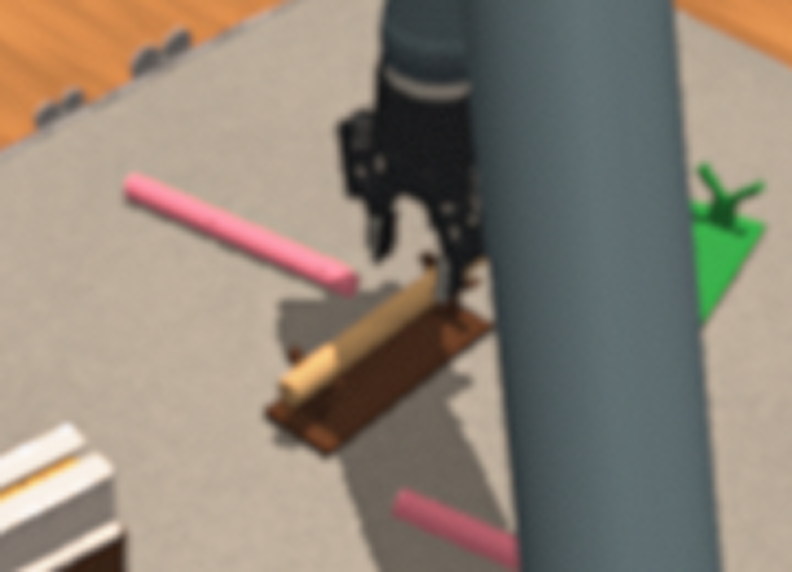

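Run:
```python
from h import *
import pickle
P=pickle.load(open('pics/w5.pkl','rb'))
for z in (.04,.05,.06,.07,.08): 
  a=at_z('wrist',[(264.5,296),(387,296)],z,P); print(z,a.round(4).tolist(),np.linalg.norm(a[1]-a[0]).round(4))
print(P['world_from_camera'][:3,3])
# dowel width near rows 250
for r in (150,250): print(at_z('wrist',[(297.5,r),(343,r)],.053,P).round(4).tolist())
S=manip.camera_params('side')
g=lambda x,y:(270+x/4.4,140+y/4.4)
for z in (.04,.05,.06,.07): print(z,at_z('side',[g(447,300),g(380,260)],z,S).round(4).tolist())
```

```text
0.04 [[0.5549, -0.2693, 0.04], [0.6165, -0.2659, 0.04]] 0.0617
0.05 [[0.5564, -0.2646, 0.05], [0.6144, -0.2614, 0.05]] 0.058
0.06 [[0.558, -0.2598, 0.06], [0.6123, -0.2569, 0.06]] 0.0544
0.07 [[0.5595, -0.2551, 0.07], [0.6102, -0.2523, 0.07]] 0.0507
0.08 [[0.5611, -0.2504, 0.08], [0.6081, -0.2478, 0.08]] 0.0471
[ 0.58102987 -0.18955935  0.20880825]
[[0.5699, -0.1963, 0.053], [0.5888, -0.1953, 0.053]]
[[0.5716, -0.2398, 0.053], [0.5916, -0.2387, 0.053]]
0.04 [[0.5694, -0.2856, 0.04], [0.6306, -0.283, 0.04]]
0.05 [[0.5623, -0.2764, 0.05], [0.6229, -0.2738, 0.05]]
0.06 [[0.5552, -0.2672, 0.06], [0.6151, -0.2646, 0.06]]
0.07 [[0.5481, -0.2579, 0.07], [0.6074, -0.2554, 0.07]]
```

>>> drive_tool(
  series=[
    [0.05,0,0,0.006,0],
    [0.05,0,0,0.012,0],
    [0.05,0,0,0.018,0],
    [0.05,0,0,0.018,0],
  ],
)

```text
time: 5.7
tcp_pos: [0.5836, -0.2621, 0.0199]
eef_rot: [-3.139, -0.086, 0.004]
ft_force: [0.4, -0.3, -0.5]
finger_gap: 0.05
```

```bash
python3 snap.py wrist w6; python3 snap.py side s6; python3 -c "
from h import *
to([.5837,-.261,.006],.055)
crop('pics/s6.png','pics/s6a.png',270,140,450,270,4.4)
import pickle
P=pickle.load(open('pics/w6.pkl','rb'))
for z in (.03,.04,.05,.06):
  a=at_z('wrist',[(264.5,296),(387,296)],z,P); print(z,a.round(4).tolist(),np.linalg.norm(a[1]-a[0]).round(4))
"
```

```text
t 5.8 tcp [ 0.5844 -0.2625  0.0211] yaw 0.0545 q [-0.52  0.61 -0.03  0.93 -0.    1.  ] F [-0.6  0.1  1. ] gap 0.0498
shift [-0.0006 -0.0016  0.0151] turn -0.0005 tz [-8.e-04  4.e-04 -1.e+00]
0.03 [[0.5553, -0.2645, 0.03], [0.6135, -0.2613, 0.03]] 0.0583
0.04 [[0.5569, -0.2598, 0.04], [0.6115, -0.2568, 0.04]] 0.0547
0.05 [[0.5584, -0.2551, 0.05], [0.6094, -0.2523, 0.05]] 0.051
0.06 [[0.56, -0.2504, 0.06], [0.6073, -0.2478, 0.06]] 0.0474
```

View pics/w6.png

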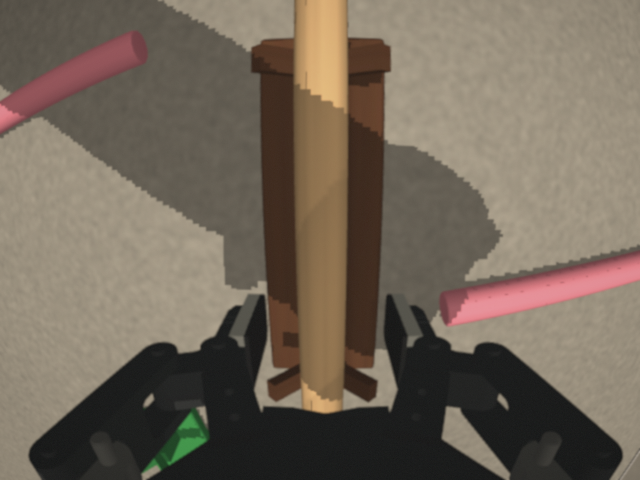

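View pics/s6a.png

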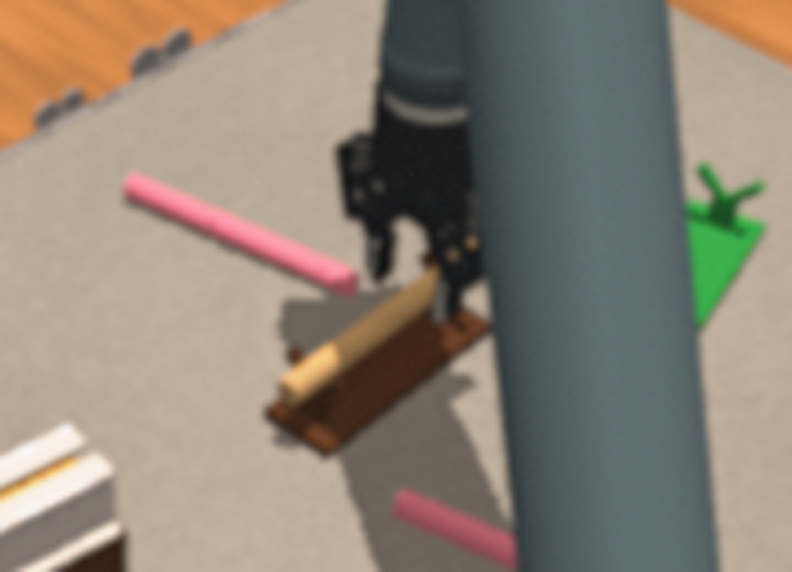

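>>> drive_tool(
  series=[
    [0.05,0,0,0.006,0],
    [0.05,0,0,0.012,0],
    [0.05,0,0,0.014,0],
    [0.05,0,0,0.014,0],
  ],
)

```text
time: 6.2
tcp_pos: [0.5842, -0.2624, 0.0069]
eef_rot: [-3.14, -0.086, 0.002]
ft_force: [-0.1, 0.7, 0.3]
finger_gap: 0.0497
```

>>> drive_tool(
  series=[
    [0.0,0,0,0,0],
    [0.0,0,0,0,0],
    [0.0,0,0,0,0],
    [0.0,0,0,0,0],
    [0.0,0,0,0,0],
  ],
  grip_force=60,
)

```text
time: 6.7
tcp_pos: [0.5821, -0.2631, 0.008]
eef_rot: [3.139, 0.085, -0.007]
ft_force: [-7.4, -0.4, 5.2]
finger_gap: 0.018
```

```bash
python3 snap.py wrist w7; python3 -c "
from h import *
to([.5837,-.261,.006],.055)
"
```

```text
t 6.75 tcp [ 0.5821 -0.2631  0.008 ] yaw 0.0539 q [-0.52  0.62 -0.04  0.91 -0.    0.99] F [-6.7 -0.6  5.1] gap 0.0178
shift [ 0.0017 -0.002   0.002 ] turn -0.0011 tz [-0.0045 -0.0012 -1.    ]
```

View pics/w7.png

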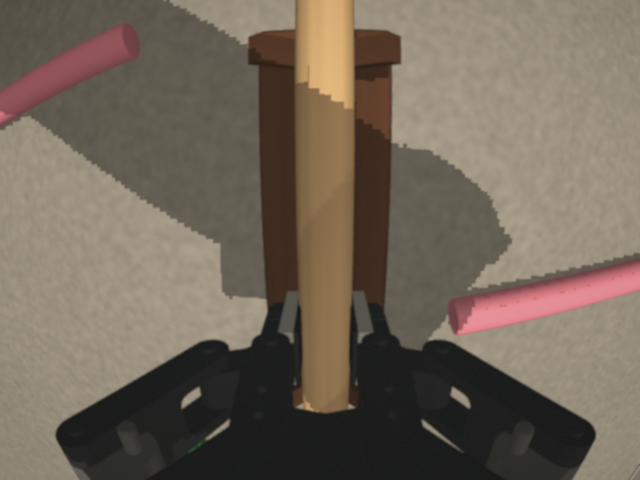

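>>> drive_tool(
  series=[
    [0.0,0,0,-0.01,0],
    [0.0,0,0,-0.03,0],
    [0.0,0,0,-0.05,0],
    [0.0,0,0,-0.06,0],
    [0.0,0,0,-0.06,0],
  ],
  grip_force=80,
)

```text
time: 7.25
tcp_pos: [0.5866, -0.2637, 0.07]
eef_rot: [3.138, 0.086, 0.007]
ft_force: [0.6, -0.6, -1.0]
finger_gap: 0.0173
```

```bash
python3 snap.py wrist w8;python3 snap.py side s8; python3 -c "
from h import *
to([.5837,-.261,.066],.055)
crop('pics/s8.png','pics/s8a.png',210,140,410,300,4)
"
```

```text
t 7.35 tcp [ 0.5848 -0.2627  0.0674] yaw 0.0546 q [-0.52  0.58  0.04  1.03  0.    1.  ] F [-0.1  0.1 -1.3] gap 0.0178
shift [-0.001  -0.0018  0.0014] turn -0.0004 tz [ 3.e-04 -1.e-04 -1.e+00]
```

View pics/w8.png

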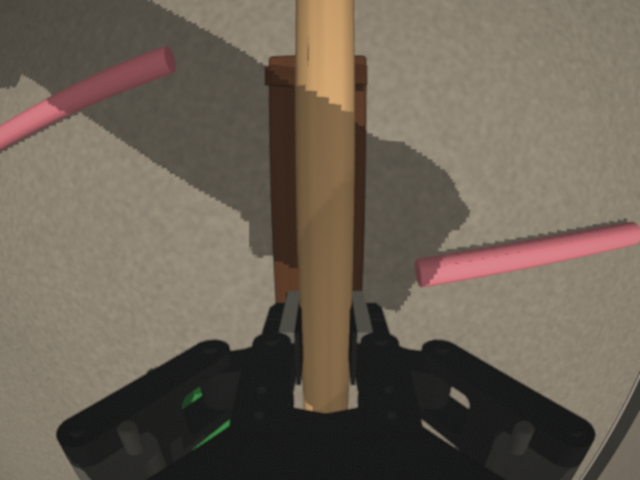

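View pics/s8a.png

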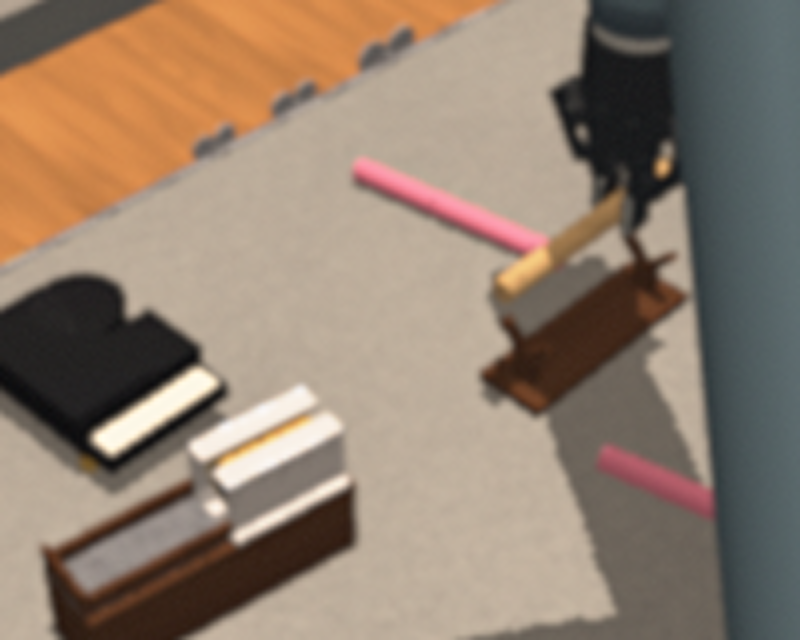

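```bash
python3 -c "
from h import *
to([.557,-.122,.07],-.103)
"
```

```text
t 7.35 tcp [ 0.5848 -0.2627  0.0674] yaw 0.0546 q [-0.52  0.58  0.04  1.03  0.    1.  ] F [-0.1  0.1 -1.3] gap 0.0178
shift [-0.0201 -0.142  -0.0027] turn 0.1576 tz [ 3.e-04 -1.e-04 -1.e+00]
```

>>> drive_tool(
  series=[
    [0.0,-0.004,-0.03,-0.003,0.03],
    [0.0,-0.009,-0.065,-0.003,0.07],
    [0.0,-0.014,-0.1,-0.003,0.11],
    [0.0,-0.019,-0.13,-0.003,0.15],
    [0.0,-0.02,-0.142,-0.003,0.158],
  ],
)

```text
time: 7.85
tcp_pos: [0.5547, -0.119, 0.0691]
eef_rot: [-3.136, 0.159, 0.006]
ft_force: [0.2, -0.8, -0.3]
finger_gap: 0.0174
```

>>> drive_tool(
  series=[
    [0.0,0,0,0,0],
    [0.0,0,0,0,0],
  ],
)

```text
time: 8.05
tcp_pos: [0.5573, -0.1228, 0.0702]
eef_rot: [3.137, -0.162, -0.0]
ft_force: [0.6, -0.3, -0.6]
finger_gap: 0.0177
```

```bash
python3 snap.py wrist w9;python3 snap.py top t9; python3 snap.py side s9; python3 -c "
from h import *
to([.557,-.122,.07],-.103)
crop('pics/s9.png','pics/s9a.png',210,180,390,320,4.3)
crop('pics/t9.png','pics/t9a.png',190,210,390,280,4)
"
```

```text
t 8.2 tcp [ 0.5575 -0.1234  0.0704] yaw -0.1049 q [-0.33  0.44 -0.18  0.95 -0.    1.35] F [ 0.5 -0.2  0.1] gap 0.0173
shift [-0.0007 -0.0014  0.0004] turn -0.0019 tz [ 4.e-04 -6.e-04 -1.e+00]
```

View pics/w9.png

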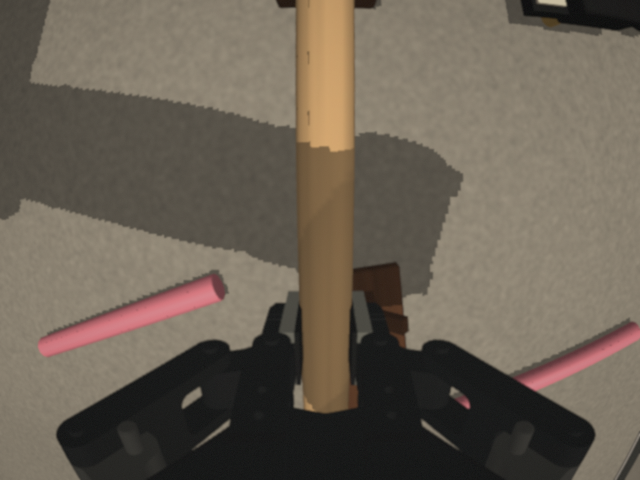

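View pics/s9a.png

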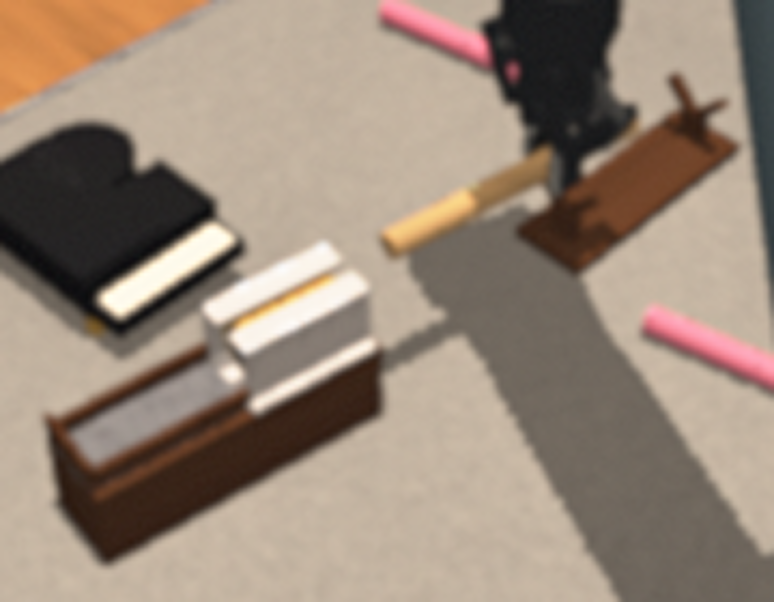

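View pics/t9a.png

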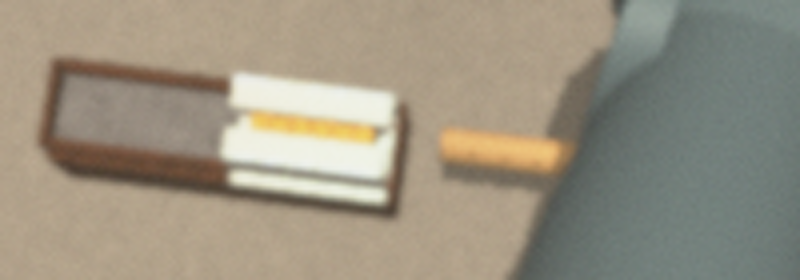

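Run:
```python
from h import *
T=lambda x,y:(190+x/4,210+y/4); S=lambda x,y:(210+x/4.3,180+y/4.3)
A=lambda x,y,z=.114:at_z('top',T(x,y),z)[0].round(4)
be,bx=A(397,93),A(232,75);fe,fx=A(393,177),A(225,160)
print('back edge',be,bx,(bx-be)[0]/(bx-be)[1]);print('front edge',fe,fx,(fx-fe)[0]/(fx-fe)[1], 'w',np.linalg.norm(be-fe))
print('lip',A(55,60,.088),A(43,147,.088))
for z in(.105,.112): print('dowel',z,A(442,148,z),A(555,157,z))
def tri(a,b):
    oa,da=ray('top',a);ob,db=ray('side',b);da=da[0]/np.linalg.norm(da);db=db[0]/np.linalg.norm(db)
    t=np.linalg.lstsq(np.c_[da,-db],ob-oa,rcond=None)[0];pa=oa+da*t[0];pb=ob+db*t[1];return ((pa+pb)/2).round(4),np.linalg.norm(pa-pb).round(4)
print('tip',tri(T(442,148),S(395,243)))
print('plate back entry',tri(T(397,93),S(330,245)),'front entry',tri(T(393,177),S(367,285)),'back exit',tri(T(232,75),S(205,312)), tri(T(225,160),S(240,350)))
```

```text
back edge [0.5993 0.0345 0.114 ] [0.6076 0.1275 0.114 ] 0.08924731182795671
front edge [0.5515 0.0352 0.114 ] [0.5591 0.1292 0.114 ] 0.08085106382978778 w 0.04780512524824097
lip [0.6197 0.2332 0.088 ] [0.5688 0.2369 0.088 ]
dowel 0.105 [0.5701 0.0087 0.105 ] [ 0.5663 -0.055   0.105 ]
dowel 0.112 [0.5689 0.0084 0.112 ] [ 0.5651 -0.0548  0.112 ]
tip (array([0.5664, 0.0069, 0.1162]), np.float64(0.0043))
plate back entry (array([0.5982, 0.0331, 0.1093]), np.float64(0.0051)) front entry (array([0.5538, 0.0366, 0.1081]), np.float64(0.0033)) back exit (array([0.6062, 0.1261, 0.1095]), np.float64(0.006)) (array([0.5605, 0.1304, 0.1135]), np.float64(0.0034))
```

```bash
python3 - <<'E'
from h import *
import pickle
P=pickle.load(open('pics/w9.pkl','rb'));P7=pickle.load(open('pics/w7.pkl','rb'))
im=cv2.imread('pics/w9.png');im7=cv2.imread('pics/w7.png')
def edges(im,r,lo=270,hi=380):
    h=cv2.cvtColor(im,cv2.COLOR_BGR2HSV)[r-1:r+2,:,1].mean(0) ; b=im[r-1:r+2].mean(0); q=(b[:,2]-b[:,0]); 
    g=np.abs(np.diff(cv2.GaussianBlur(q[None].astype(np.float32),(0,0),1)[0]));m=(lo+hi)//2
    return lo+g[lo:m].argmax()+.5, m+g[m:hi].argmax()+.5
for I,PP,z,rows in ((im,P,.1125,(15,60,100,140,200,250)),(im7,P7,.05,(8,80,150,200,250))):
  for r in rows:
    e=edges(I,r);w=at_z('wrist',[(e[0],r),(e[1],r)],z+.003,PP);print(r,e,w.mean(0).round(4),np.linalg.norm(w[1]-w[0]).round(4))
E
python3 -c "
from h import *
crop('pics/t9.png','pics/t9b.png',280,225,350,265,11)"
```

```text
15 (np.float64(296.5), np.float64(353.5)) [ 0.5694 -0.0084  0.1155] 0.0189
60 (np.float64(296.5), np.float64(353.5)) [ 0.5677 -0.0245  0.1155] 0.0187
100 (np.float64(296.5), np.float64(353.5)) [ 0.5663 -0.0382  0.1155] 0.0187
140 (np.float64(295.5), np.float64(353.5)) [ 0.5648 -0.0515  0.1155] 0.0192
200 (np.float64(296.5), np.float64(353.5)) [ 0.5629 -0.0718  0.1155] 0.0194
250 (np.float64(297.5), np.float64(352.5)) [ 0.561  -0.0895  0.1155] 0.0194
8 (np.float64(296.5), np.float64(352.5)) [ 0.5762 -0.1455  0.053 ] 0.0187
80 (np.float64(295.5), np.float64(353.5)) [ 0.5776 -0.1713  0.053 ] 0.0191
150 (np.float64(295.5), np.float64(353.5)) [ 0.5788 -0.1949  0.053 ] 0.0193
200 (np.float64(296.5), np.float64(353.5)) [ 0.5799 -0.2119  0.053 ] 0.0194
250 (np.float64(297.5), np.float64(352.5)) [ 0.5809 -0.2297  0.053 ] 0.0194
```

View pics/t9b.png

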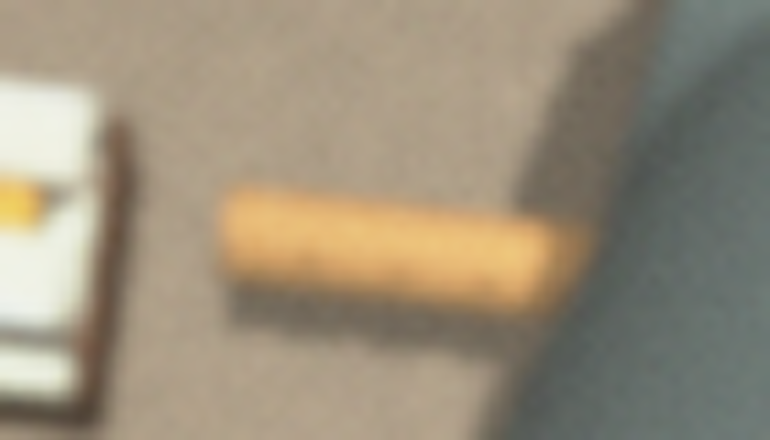

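>>> drive_tool(
  series=[
    [0.0,0.004,0,0.01,-0.01],
    [0.0,0.004,0,0.022,-0.01],
    [0.0,0.004,0,0.022,-0.01],
    [0.0,0.004,0,0.022,-0.01],
  ],
)

```text
time: 8.6
tcp_pos: [0.56, -0.1223, 0.0475]
eef_rot: [-3.138, 0.147, 0.003]
ft_force: [-0.8, -0.0, 0.2]
finger_gap: 0.0178
```

```bash
python3 snap.py top t10; python3 snap.py side s10; python3 -c "
from h import *
to([.557,-.122,.048],-.0945)
crop('pics/s10.png','pics/s10a.png',240,200,370,290,6)
crop('pics/t10.png','pics/t10a.png',235,225,345,265,7)
"
```

```text
t 8.7 tcp [ 0.561  -0.1225  0.0485] yaw -0.0935 q [-0.33  0.47 -0.2   0.9  -0.    1.34] F [0.  0.3 0.4] gap 0.0176
shift [-0.004  -0.0001  0.0005] turn 0.001 tz [-1.e-04 -0.e+00 -1.e+00]
```

View pics/s10a.png

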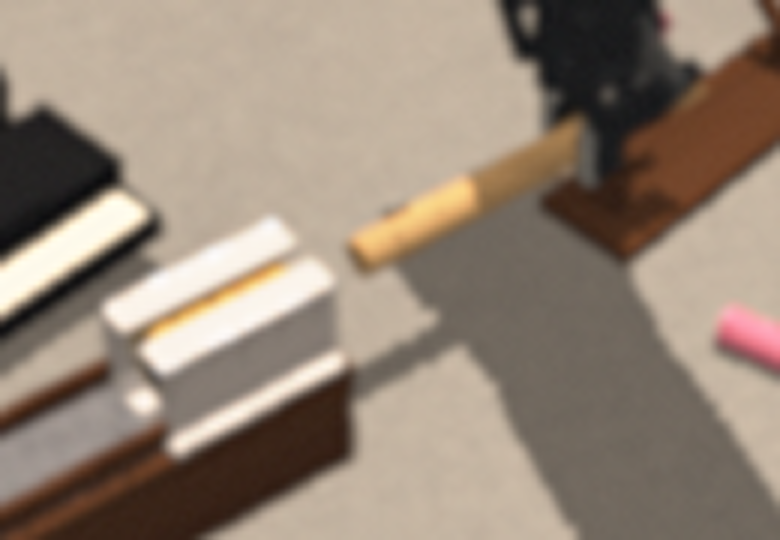

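View pics/t10a.png

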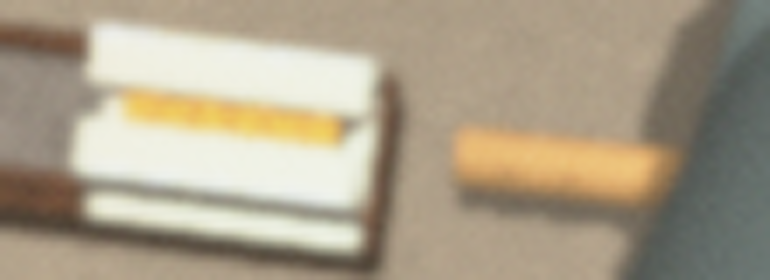

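Run:
```python
from h import *
E=np.array([.5755,.037,.09]);u=np.array([.0945,.9955,0])
for c,f,l,t,k in (('side','s10a',240,200,6),('top','t10a',235,225,7)):
    im=cv2.imread(f'pics/{f}.png')
    def pt(X): return tuple(int(round(v)) for v in ((proj(c,X)[0]-[l,t]+.5)*k))
    cv2.line(im,pt(E),pt(E-.1*u),(0,0,255),1)
    n=np.array([u[1],-u[0],0])
    for a in(-.024,.024):
        cv2.line(im,pt(E+n*a+[0,0,.024]),pt(E+n*a+.09*u+[0,0,.024]),(255,0,0),1)
    cv2.line(im,pt(E-n*.024+[0,0,.024]),pt(E+n*.024+[0,0,.024]),(255,0,0),1)
    cv2.line(im,pt(E-n*.024+[0,0,.024]),pt(E-n*.024-[0,0,.024]),(255,0,0),1)
    cv2.imwrite(f'pics/{f}o.png',im)
```

```text
(no output)
```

View pics/s10ao.png

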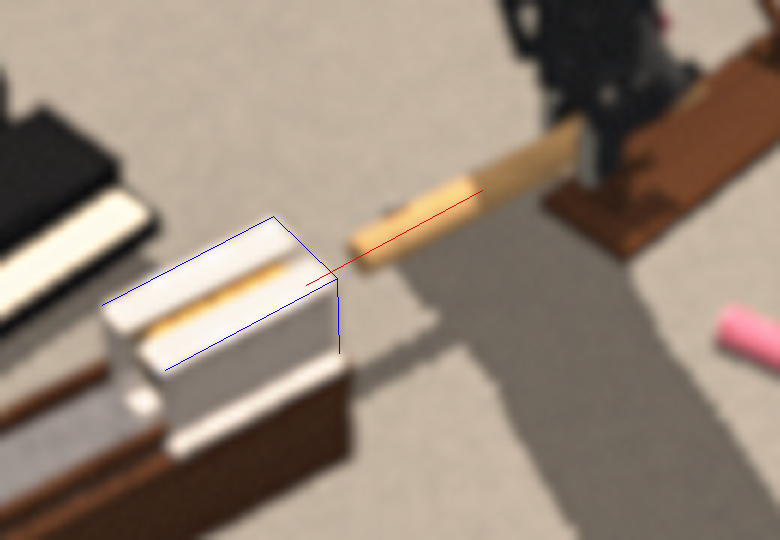

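View pics/t10ao.png

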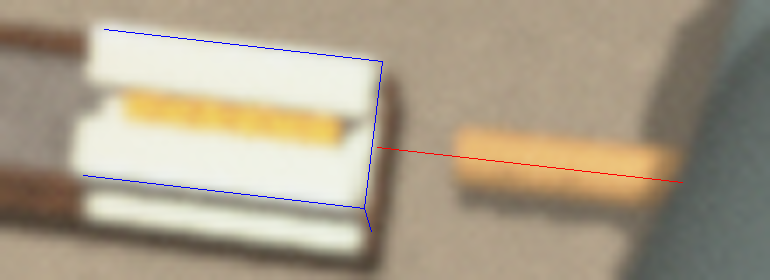

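>>> drive_tool(
  series=[
    [0.0,0,-0.008,0,0],
    [0.0,0,-0.016,0,0],
    [0.0,0,-0.024,0,0],
    [0.0,0,-0.032,0,0],
    [0.0,0,-0.036,0,0],
  ],
)

```text
time: 9.2
tcp_pos: [0.5644, -0.0854, 0.0487]
eef_rot: [-3.138, 0.145, -0.0]
ft_force: [0.6, 0.7, -0.2]
finger_gap: 0.0172
```

```bash
python3 snap.py top t11; python3 snap.py side s11; python3 -c "
from h import *
to([.557,-.122,.048],-.0945)
crop('pics/s11.png','pics/s11a.png',240,200,370,290,6)
crop('pics/t11.png','pics/t11a.png',235,225,345,265,7)
"
```

```text
t 9.3 tcp [ 0.5643 -0.0857  0.0486] yaw -0.0922 q [-0.26  0.46 -0.21  0.9  -0.    1.4 ] F [ 0.3  0.4 -0.8] gap 0.0174
shift [-0.004   0.0368  0.0006] turn 0.0023 tz [-1.e-04 -1.e-04 -1.e+00]
```

View pics/s11a.png

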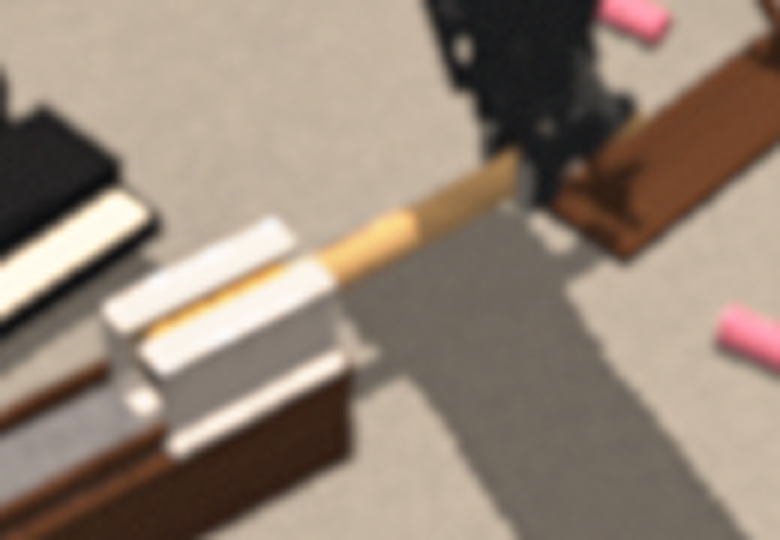

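View pics/t11a.png

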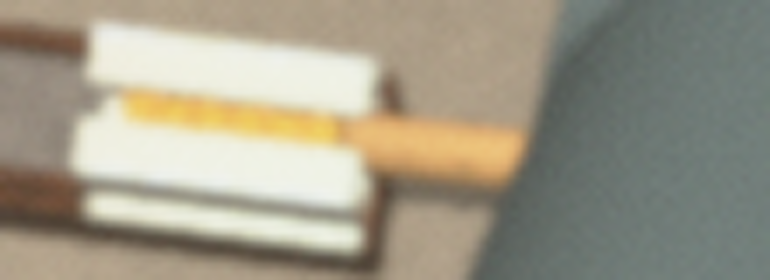

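>>> drive_tool(
  series=[
    [0.0,0,-0.004,0,0],
    [0.0,0,-0.008,0,0],
    [0.0,0,-0.012,0,0],
    [0.0,0,-0.016,0,0],
    [0.0,0,-0.02,0,0],
  ],
)

```text
time: 9.8
tcp_pos: [0.5661, -0.0692, 0.0487]
eef_rot: [3.133, -0.15, -0.0]
ft_force: [-1.7, -6.5, -0.7]
finger_gap: 0.0175
```

>>> drive_tool(
  series=[
    [0.0,0,-0.005,0,0],
    [0.0,0,-0.01,0,0],
    [0.0,0,-0.015,0,0],
    [0.0,0,-0.02,0,0],
    [0.0,0,-0.025,0,0],
  ],
)

```text
time: 10.3
tcp_pos: [0.5689, -0.0441, 0.0488]
eef_rot: [3.133, -0.15, 0.001]
ft_force: [-0.7, -5.4, -0.7]
finger_gap: 0.0175
```

```bash
python3 snap.py top t12; python3 -c "
from h import *
to([.5728,-.1315+.1375,.048],-.0945)
crop('pics/t12.png','pics/t12a.png',195,225,305,265,7)
"
```

```text
t 10.35 tcp [ 0.5689 -0.0432  0.0488] yaw -0.0949 q [-0.18  0.46 -0.21  0.9  -0.    1.48] F [-0.2 -4.7  0.3] gap 0.0173
shift [-0.0008 -0.0494  0.0006] turn -0.0004 tz [ 5.0e-04 -3.7e-03 -1.0e+00]
```

View pics/t12a.png

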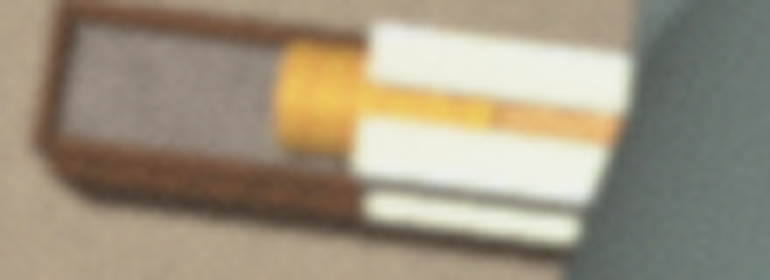

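>>> drive_tool(
  series=[
    [0.0,0,-0.005,0,0],
    [0.0,0,-0.01,0,0],
    [0.0,0,-0.015,0,0],
    [0.0,0,-0.02,0,0],
    [0.0,0,-0.025,0,0],
  ],
)

```text
time: 10.85
tcp_pos: [0.5712, -0.0174, 0.0487]
eef_rot: [3.138, -0.148, 0.001]
ft_force: [0.1, -1.3, -0.7]
finger_gap: 0.0174
```

>>> drive_tool(
  series=[
    [0.0,0,-0.005,0,0],
    [0.0,0,-0.01,0,0],
    [0.0,0,-0.014,0,0],
    [0.0,0,-0.017,0,0],
    [0.0,0,-0.02,0,0],
  ],
)

```text
time: 11.35
tcp_pos: [0.5727, 0.0033, 0.0485]
eef_rot: [3.138, -0.147, -0.0]
ft_force: [0.1, -1.3, -0.4]
finger_gap: 0.0173
```

```bash
python3 snap.py top t13; python3 -c "
from h import *
to([.5728,-.1315+.1375,.048],-.0945)
crop('pics/t13.png','pics/t13a.png',195,225,305,265,7)
E=np.array([.5755,.037,.088]);u=np.array([.0945,.9955,0])
# drum ends sample
for d in (0.09,.1,.11,.12): print(d,proj('top',E+u*d+[0,0,.0]))
"
```

```text
t 11.4 tcp [0.5728 0.0038 0.0485] yaw -0.0929 q [-0.1   0.46 -0.2   0.9   0.    1.56] F [-1.  -0.4 -0.8] gap 0.0177
shift [-0.0002 -0.0022  0.0005] turn 0.0016 tz [ 0.e+00  5.e-04 -1.e+00]
0.09 [[249.34059863 241.22659589]]
0.1 [[245.0109576  240.72946885]]
0.11 [[240.68270187 240.23250087]]
0.12 [[236.35583078 239.73569186]]
```

View pics/t13a.png

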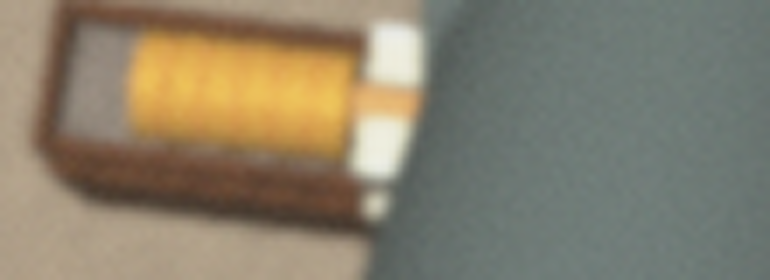

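>>> drive_tool(
  series=[
    [0.0,0,-0.003,0,0],
    [0.0,0,-0.006,0,0],
    [0.0,0,-0.006,0,0],
    [0.0,0,-0.003,0,0],
    [0.0,0,0.005,0,0],
  ],
)

```text
time: 11.9
tcp_pos: [0.5723, -0.0016, 0.0485]
eef_rot: [-3.138, 0.145, -0.0]
ft_force: [-0.6, -0.4, -0.6]
finger_gap: 0.0178
```

>>> drive_tool(
  series=[
    [0.0,0,0.02,0,0],
    [0.0,0,0.04,0,0],
    [0.0,0,0.06,0,0],
    [0.0,0,0.08,0,0],
    [0.0,0,0.1,0,0],
  ],
)

```text
time: 12.4
tcp_pos: [0.5627, -0.1029, 0.0486]
eef_rot: [-3.138, 0.148, -0.0]
ft_force: [-0.2, 0.2, -0.5]
finger_gap: 0.0176
```

>>> drive_tool(
  series=[
    [0.0,0,0.02,0,0],
    [0.0,0,0.035,0,0],
    [0.0,0,0.045,0,0],
    [0.0,0,0.045,0,0],
  ],
)

```text
time: 12.8
tcp_pos: [0.5587, -0.1476, 0.0486]
eef_rot: [3.138, -0.15, 0.001]
ft_force: [-0.3, -0.2, 0.1]
finger_gap: 0.0175
```

```bash
python3 snap.py top t14; python3 -c "
from h import *
to([.5832,-.2631,.07],.0545)
crop('pics/t14.png','pics/t14a.png',195,220,365,270,4.5)
"
```

```text
t 12.85 tcp [ 0.5587 -0.1466  0.0485] yaw -0.0944 q [-0.37  0.47 -0.19  0.91  0.    1.3 ] F [-0.9  0.2 -0.8] gap 0.0176
shift [ 0.0354  0.1136 -0.0215] turn -0.1489 tz [ 1.e-04  4.e-04 -1.e+00]
```

View pics/t14a.png

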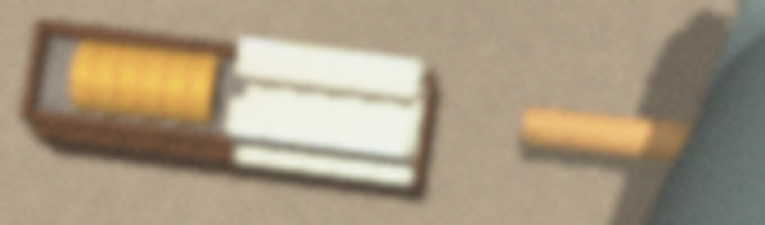

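>>> drive_tool(
  series=[
    [0.0,0.0,0.01,-0.021,0],
    [0.0,0.01,0.04,-0.021,-0.04],
    [0.0,0.02,0.07,-0.021,-0.08],
    [0.0,0.03,0.1,-0.021,-0.12],
    [0.0,0.034,0.113,-0.021,-0.149],
  ],
)

```text
time: 13.35
tcp_pos: [0.583, -0.2637, 0.0696]
eef_rot: [3.139, 0.088, 0.002]
ft_force: [0.1, 0.8, -0.2]
finger_gap: 0.0176
```

>>> drive_tool(
  series=[
    [0.0,0,0,0,0],
    [0.0,0,0,0,0],
  ],
)

```text
time: 13.55
tcp_pos: [0.5819, -0.2607, 0.0693]
eef_rot: [-3.139, -0.087, 0.001]
ft_force: [-0.5, 0.7, -0.8]
finger_gap: 0.018
```

```bash
python3 snap.py wrist w15; python3 snap.py side s15; python3 -c "
from h import *
to([.5822,-.2631,.008],.0545)
crop('pics/s15.png','pics/s15a.png',270,150,420,260,5)
"
```

```text
t 13.65 tcp [ 0.5817 -0.2603  0.0694] yaw 0.0567 q [-0.52  0.57  0.03  1.03  0.    0.99] F [-0.9 -0.5 -0.5] gap 0.0175
shift [0.0003 0.0029 0.0614] turn 0.0022 tz [-8.e-04  9.e-04 -1.e+00]
```

View pics/w15.png

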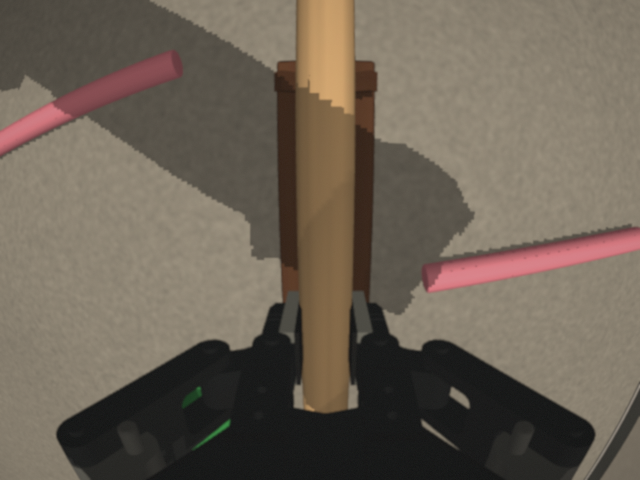

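View pics/s15a.png

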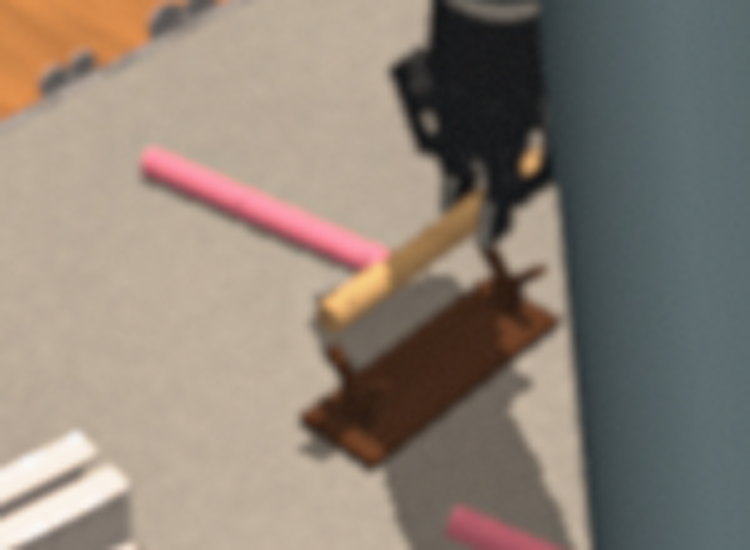

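>>> drive_tool(
  series=[
    [0.0,0,0.002,0.02,0.001],
    [0.0,0,0.002,0.035,0.001],
    [0.0,0,0.002,0.047,0.001],
    [0.0,0,0.002,0.054,0.001],
    [0.0,0,0.002,0.058,0.001],
  ],
)

```text
time: 14.15
tcp_pos: [0.5818, -0.2632, 0.011]
eef_rot: [-3.14, -0.087, 0.001]
ft_force: [-0.6, -0.2, -0.4]
finger_gap: 0.0175
```

>>> drive_tool(
  series=[
    [0.0,0,0,0.001,0],
    [0.0,0,0,0.001,0],
  ],
)

```text
time: 14.35
tcp_pos: [0.5825, -0.2641, 0.011]
eef_rot: [3.14, 0.086, 0.001]
ft_force: [-0.7, 0.4, 0.6]
finger_gap: 0.0177
```

```bash
python3 snap.py wrist w16; python3 snap.py side s16; python3 -c "
from h import *
to([.5822,-.2631,.008],.0545)
crop('pics/s16.png','pics/s16a.png',270,150,420,260,5)
"
```

```text
t 14.45 tcp [ 0.5827 -0.2643  0.0113] yaw 0.0545 q [-0.52  0.62 -0.04  0.91 -0.    0.99] F [-0.7  0.4  0.2] gap 0.0175
shift [-0.0004 -0.0013  0.0033] turn -0.0 tz [ 1.1e-03 -7.0e-04 -1.0e+00]
```

View pics/w16.png

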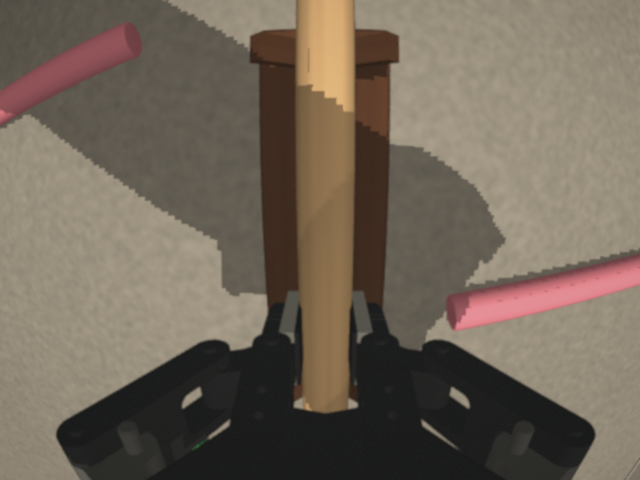

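View pics/s16a.png

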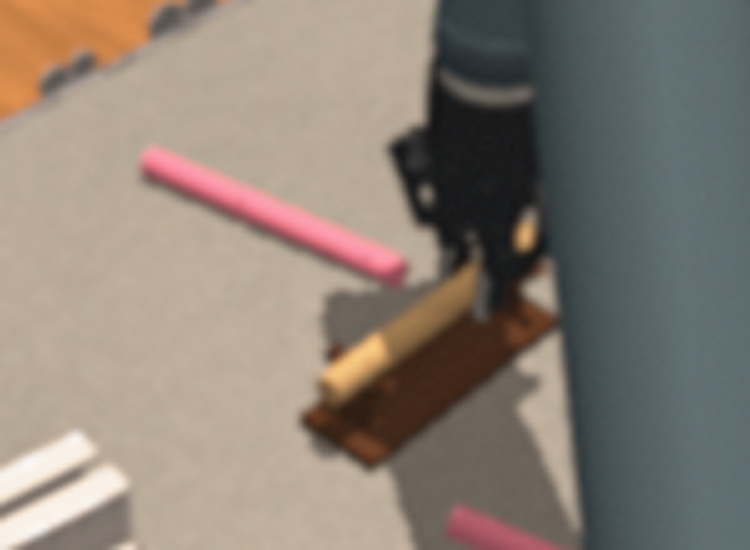

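>>> drive_tool(
  series=[
    [0.0,0,0,0.001,0],
    [0.0,0,0,0.002,0],
    [0.0,0,0,0.0025,0],
    [0.0,0,0,0.0025,0],
  ],
)

```text
time: 14.85
tcp_pos: [0.5821, -0.2641, 0.0081]
eef_rot: [3.14, 0.086, 0.0]
ft_force: [0.0, 0.4, -0.0]
finger_gap: 0.0176
```

>>> drive_tool(
  series=[
    [0.0,0,0,0.001,0],
    [0.0,0,0,0.0015,0],
    [0.0,0,0,0.0015,0],
  ],
)

```text
time: 15.15
tcp_pos: [0.5822, -0.2641, 0.008]
eef_rot: [3.14, 0.086, 0.001]
ft_force: [-3.2, 1.5, 7.3]
finger_gap: 0.0173
```

>>> drive_tool(
  series=[
    [0.024,0,0,-0.001,0],
    [0.03,0,0,-0.001,0],
    [0.05,0,0,-0.001,0],
    [0.05,0,0,-0.001,0],
  ],
  grip_force=20,
)

```text
time: 15.55
tcp_pos: [0.582, -0.2639, 0.0073]
eef_rot: [-3.14, -0.086, 0.0]
ft_force: [-0.5, -0.2, 0.6]
finger_gap: 0.0502
```

>>> drive_tool(
  series=[
    [0.05,0,0,-0.01,0],
    [0.05,0,0,-0.03,0],
    [0.05,0,0,-0.06,0],
    [0.05,0,0,-0.1,0],
    [0.05,0,0,-0.14,0],
  ],
)

```text
time: 16.05
tcp_pos: [0.5817, -0.2637, 0.1493]
eef_rot: [-3.14, -0.086, 0.001]
ft_force: [1.0, -1.1, 0.0]
finger_gap: 0.0501
```

>>> drive_tool(
  series=[
    [0.05,0,0,-0.03,0],
    [0.05,0,0,-0.05,0],
    [0.05,0,0,-0.05,0],
    [0.05,0,0,-0.05,0],
  ],
)

```text
time: 16.45
tcp_pos: [0.5824, -0.2642, 0.1979]
eef_rot: [3.14, 0.086, 0.002]
ft_force: [-0.2, -0.6, -0.6]
finger_gap: 0.0501
```

```bash
python3 snap.py wrist w17; python3 snap.py side s17; python3 snap.py top t17; python3 -c "
from h import *
to([.5822,-.2631,.008],.0545)
crop('pics/s17.png','pics/s17a.png',210,150,410,310,4)
crop('pics/t17.png','pics/t17a.png',195,220,365,270,4.5)
"
```

```text
t 16.6 tcp [ 0.5812 -0.2635  0.1959] yaw 0.0545 q [-0.52  0.52  0.28  1.33 -0.    0.99] F [-0.4  0.4 -0.4] gap 0.05
shift [ 0.0015 -0.      0.1879] turn -0.0 tz [-0.0027  0.0015 -1.    ]
```

View pics/w17.png

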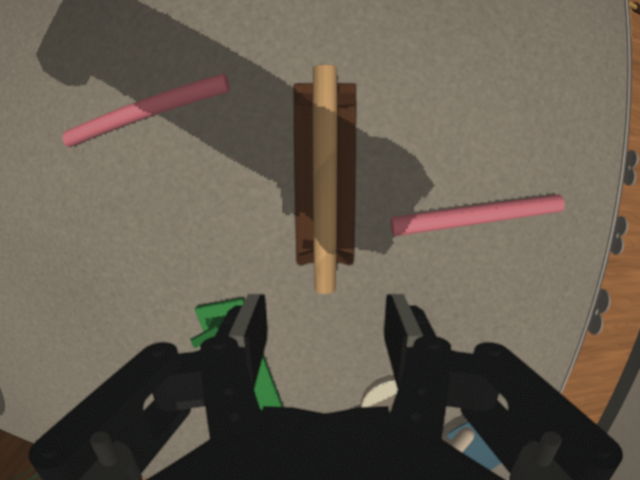

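View pics/s17a.png

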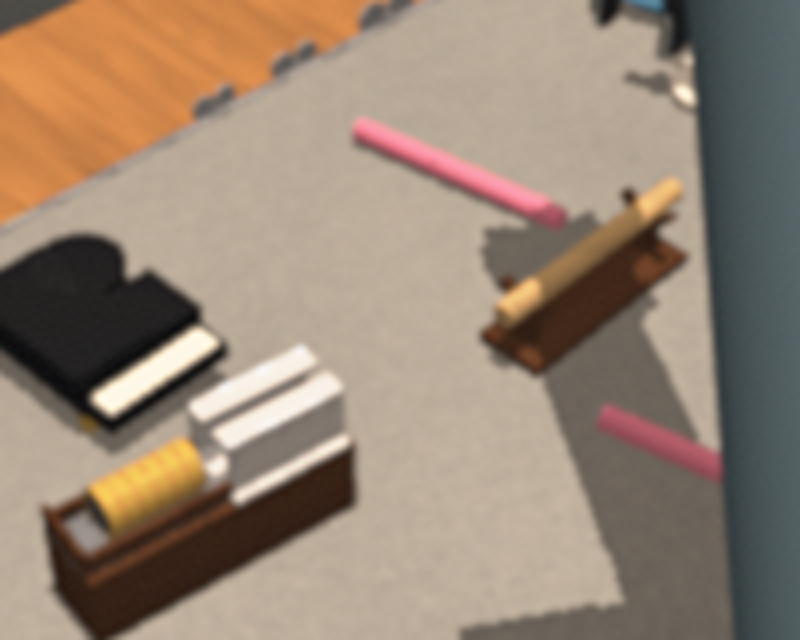

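View pics/t17.png

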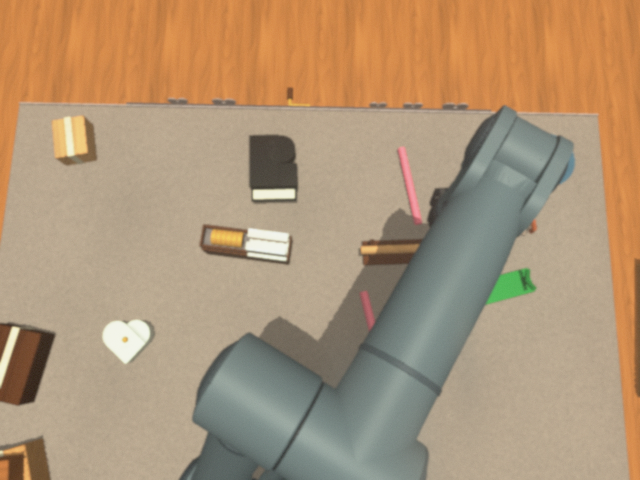

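Run:
```python
from h import *
import pickle
P=pickle.load(open('pics/w17.pkl','rb'))
a=at_z('wrist',(324.5,67),.058,P)[0];b=at_z('wrist',(325,292),.05,P)[0];print(a,b,(a+b)/2,(b-a)[0]/(b-a)[1],np.linalg.norm(a-b))
P=manip.camera_params('top')
T=lambda x,y,z:at_z('top',(195+x/4.5,220+y/4.5),z)[0].round(4)
print('drum ends',T(70,70,.088),T(217,87,.088))
for l in('horse','piano','heart_box'):
  manip.get_image('side');print(l,[(round(d['p'],2),np.round(d['position'],1)) for d in manip.tip_of('side',l)][:2])
```

```text
[ 0.57544458 -0.13388753  0.058     ] [ 0.58683453 -0.33366649  0.05      ] [ 0.58113956 -0.23377701  0.054     ] -0.057012791186434375 0.20026323348643604
drum ends [0.5953 0.2161 0.088 ] [0.5881 0.1408 0.088 ]
horse [(0.48, array([391. , 173.6]))]
piano [(0.88, array([231.9, 234.9])), (0.26, array([237.2, 410.8]))]
heart_box [(0.76, array([235.1, 409.8]))]
```

```bash
python3 -c "
from cell import manip
print(manip.sign_off(), manip.sense()['time'])"
```

```text
the job is handed in; nothing more can be done
the job is handed in; nothing more can be done
```

I took the wooden dowel from its rest, pushed the brass cylinder out of the sleeve onto the felt landing, and laid the dowel back in both saddles. I handed the job in at about 17 s.

**Last checks:**
- **Cylinder:** its centre is about 50 mm past the exit mouth (35 to 73 mm allowed) and about 3 mm off the bore line by my measurement, within the 8 mm limit. I did not measure its height, but it lies flat between the rails.
- **Dowel:** its centre is about 5 mm from the middle of the rest, and its slope of -0.057 matches the rest's. The side view shows it in both saddles.
- **Robot and bystanders:** the gripper is clear, with the TCP at 0.20 m and no contact force. The final pictures show the piano and heart box where they stood. The horse is partly hidden by the arm, but the side camera finds it where it was and nothing came near it. The gripper never came near the cylinder.

**What went wrong or disagreed:**
- **First grasp missed:** the fingers shut on top of the dowel and pressed on it with about 19 N. The pictures showed the real fingertips about 25 mm higher than the reported TCP. I opened the fingers, went lower by camera and gripped it. I did not find out why the two disagree.
- **Grip reading:** the fingers read about 17.5 mm open on the 20 mm dowel, but the dowel did not visibly shift in the grip.

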